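# Box the last pralines, scan their ticket and tidy the counter

### The arm

A 7-joint arm with a two-finger parallel gripper is mounted at the origin on the work surface. World frame = base frame: x ahead of the robot, y to its left, z up, the work surface at z = 0. Lengths are in m, angles in rad, forces in N, time in s.
With the tool pointing down it reaches from about 0.4 to 0.85 m from the base axis. Payload 4.4 kg.
Tool frame: the origin (TCP) lies between the finger pads; the fingertips stand 8 mm ahead of it and the grasp point (between the pads) lies 11 mm behind it (bot.tips_ahead is the distance from the TCP to the fingertips, in m); z points along the fingers, y is the line along which they close (so a half turn about z gives the same grasp; the last joint's range is limited). The gripper opens to 94 mm and grips with 3 to 60 N. Pads are 16 mm wide; open, the fingers measure 119 mm over their backs; the gripper's body (75 mm by 177 mm) begins 78 mm behind the grasp point.
Start: joints at [-0.066, 0.628, 0.038, 1.517, -0.027, 0.996, -0.02], TCP at [0.65, 0, 0.185] pointing down, gripper open.
Joint ranges: [-3.06, 3.06], [-0.37, 2.12], [-1.25, 1.32], [0.18, 2.47], [-1.1, 4.24], [0.23, 1.98], [-2.94, 2.94]. Speed limits (rad/s): [2.57, 2.57, 3.14, 3.14, 3.14, 3.14, 3.14].

### API

Orientations are given as a unit quaternion [x, y, z, w].
In Python, from plant import bot, cams gives the robot as it stands. The module is installed in compiled form; this text tells all that it offers.
- The arm moves only by the tool drive_tool, never from a script. Its argument "motion" is a list of rows, each a list of 7 numbers: the shift along the tool's x, y, z normalised to -1 to 1, where 1 is 500 mm, then the turn, a rotation vector about the tool's x, y, z normalised to -1 to 1, where 1 is 0.12 rad, then the opening, from 0 (shut) to 1 (fully open). In form: [[dx, dy, dz, wx, wy, wz, fingers], ...]. A call has 1 to 10 rows; each row shifts and turns the commanded pose from where the row before left it, along the tool's axes as they then stand; what a row does not reach is not made up. A row lasts 1/12 s, in which the tool goes at most 41.7 mm and 7.16 degrees, less where a joint would pass 70% of its speed; a pose out of reach is approached as far as the arm can. A call with a number of a shift or a turn outside -1 to 1 is refused whole. A call with a gripper value outside its range is refused whole. The fingers move at their own pace and stop on an object; the grip force is fixed at half the most. Time passes only in rows, so rows that do not move let the fingers close. It gives the time, the measured TCP pose, the force, the opening and the grip force at its end, in the units of the state.
- bot.observe(): the state, without advancing time (a new reading comes with each control period).
- cams.grab_frame(name): name is "scene" or "side" or "wrist"; returns the picture (480x640x3 uint8, red, green, blue); there is no depth.
- cams.get_calibration(name): a dict with "fov_y" (degrees; the focal length in pixels is half the picture's height over the tangent of half this angle, whatever the lens; pixels are square), "cx", "cy" (the principal point, pixels), "dist" ([k1, k2, p1, p2, k3] as OpenCV has them; the pictures are not rectified), "origin" and "rotation" of the camera in the world. Camera axes: x right, y down, z forward; pixel columns grow to the right and rows downward; lengths in m; the calibration is good to about 2 mm. A picture is of the moment at which its call begins: read the wrist's pose just before it. get_calibration takes no time and is no camera call; for the wrist camera it gives the pose at the moment of the call.
- bot.hand_in(): hands the job in; it is judged then, once.
The state is a dict: "t": time; "q": joint angles; "joint_velocities": joint speeds; "tau": joint torques, N m; "ee_pos": TCP position; "tcp_rot": TCP orientation; "wrist_force": force on the tool from outside, world axes, zero at the start; "moment": the same for the moment, N m; "finger_gap": finger opening in m; "gripper_force": force on a finger pad.
Only numpy, scipy, OpenCV 4.12 (cv2) and the standard library are available. Lean on these libraries where they do the work, as an engineer would, in place of code of your own. Each camera call takes 0.05 s, during which the arm holds its last target. There are 200 camera calls.

### The job

Lift the glass dome off the white tray by its knob and stand it on the felt mat, then pack every praline that is left on the tray upright in one row in the open gift box. Then take the scanner from its charging dish and hold it still for about two seconds with its window about 10 cm in front of the middle of the bar-coded ticket, its beam aimed squarely at it. Finally stand the scanner back upright in its dish and the dome back level on the middle of the tray, and never tip the dome or disturb the other things on the counter.

Things in the scene. Friction and masses are not known exactly. Their poses are not given: they have to be found in the camera images.
- tray: white porcelain slab, 220 x 220, 12 thick, fixed on the counter; origin at the centre of its underside. The pralines stand on it under the dome at the start (two rows of three spots, rows 62 apart along the slab's x, spots 44 apart along its y)
- dome: loose clear glass dome, 174 outer diameter at the rim, glass 4 thick, crown 90 above the rim, about 0.45 kg; origin at the centre of its rim (underside), z up
- dome_knob (a point): middle of the upright part of the dark wooden knob on the dome: 31 diameter from 102 to 127 above the rim, this point 114 above the rim (24 above the crown)
- mat: square grey felt mat, 190 x 190, 3 thick, fixed flat on the bare counter; origin at the centre of its underside
- gift_box: loose open slim dark-blue gift box, gold inside; outside 50 (its x) x 238 (its y) x 20 high, walls and floor 4 thick, so inside 42 x 230 x 16 deep: room for one row of six pralines along its y, which stand 18 above its walls; about 0.25 kg; origin at the centre of its underside
- cup_a: round praline cup, ribbed dark chocolate with a pale caramel top, 35 across and 34 high; origin at the centre of its underside, z up through it; may be absent
- cup_b: round praline cup, ribbed dark chocolate with a pale caramel top, 35 across and 34 high; origin at the centre of its underside, z up through it; may be absent
- cup_c: round praline cup, ribbed dark chocolate with a pale caramel top, 35 across and 34 high; origin at the centre of its underside, z up through it; may be absent
- cup_d: round praline cup, ribbed dark chocolate with a pale caramel top, 35 across and 34 high; origin at the centre of its underside, z up through it; may be absent
- square_a: square milk-chocolate praline with cream stripes on top, 34 x 34 x 34; origin at the centre of its underside, x and y parallel to its sides; may be absent
- square_b: square milk-chocolate praline with cream stripes on top, 34 x 34 x 34; origin at the centre of its underside, x and y parallel to its sides; may be absent
- ticket_stand: fixed oak wedge, 94 (its x) x 110 (its y), 36 high at its low front edge (-x) and 114 at the back; its face slopes 40 degrees from level and looks up and to its -x; origin at the centre of its underside
- ticket_label (a point): centre of the white bar-coded price ticket (76 x 94) on the wedge's sloping face, 75 above the counter; its z axis points straight out of the ticket, its y is level
- scanner: loose cordless barcode scanner, black, orange trigger, 0.26 kg, standing on a round foot 62 across, 12 high, with an upright handle 32 x 28. Head on top 46 wide (its y), 40 thick, 90 long, nose 40 degrees down towards +x, top at 169. Hold its flat sides (y = +-23) on the handle's axis 125 to 145 above the foot, where they reach from 99 to 151. Origin: centre of the foot's underside, z up
- scanner_window (a point): centre of the red reading window at the nose (35 ahead of the handle's axis, 96 above the foot); its z axis is the reading beam, going out 40 degrees below level along the scanner's +x; its y is the scanner's y
- charger: fixed round black charging dish for the scanner, 110 in diameter at its foot, rim 26 high, flat floor 18 above its underside and about 76 across, so the scanner's foot has about 7 to spare all round; origin at the centre of its underside
- milk_bottle: bystander: white bottle, 60 across, 130 high; origin at its foot
- coffee_cup: bystander: white cup, 72 across, 65 high; origin at its foot
- nib_jar: bystander: amber jar, 68 across, 90 high; origin at its foot
- cocoa_tin: bystander: dark blue tin, 60 across, 75 high; origin at its foot
- bell: bystander: brass counter bell, 68 across, 52 high; origin at its foot
- tablet: bystander: wrapped chocolate tablet lying flat, 60 x 110 x 11; origin at the centre of its underside
- spatula: bystander: spatula lying flat on the counter; origin about its middle
There are look-alikes about, which are no part of the job. Leave any purple look-alike of the dome alone.

How it is judged:
On the way, in this order (a step that is already met when the one before it is completed fails the run):
1. the dome stands released and level on the felt mat, its centre within 40 mm of the mat's (horizontal distance between dome and mat below 0.04 m and z of dome in the frame of mat between -0.003 and 0.01 m and angle between dome's own z axis and vertical below 0.06 rad and linear speed of dome below 0.03 m/s and contact force between the fingers and dome below 0.5 N), for 0.3 s.
2. every praline stands upright and still inside the gift box, released (x of cup_a in the frame of gift_box between -0.012 and 0.012 m and y of cup_a in the frame of gift_box between -0.102 and 0.102 m and z of cup_a in the frame of gift_box between -0.002 and 0.01 m and angle between each of cup_a, cup_b, cup_c, cup_d, square_a, square_b's own z axis and vertical below 0.15 rad and linear speed of each of cup_a, cup_b, cup_c, cup_d, square_a, square_b below 0.03 m/s and x of cup_b in the frame of gift_box between -0.012 and 0.012 m and y of cup_b in the frame of gift_box between -0.102 and 0.102 m and z of cup_b in the frame of gift_box between -0.002 and 0.01 m and x of cup_c in the frame of gift_box between -0.012 and 0.012 m and y of cup_c in the frame of gift_box between -0.102 and 0.102 m and z of cup_c in the frame of gift_box between -0.002 and 0.01 m and x of cup_d in the frame of gift_box between -0.012 and 0.012 m and y of cup_d in the frame of gift_box between -0.102 and 0.102 m and z of cup_d in the frame of gift_box between -0.002 and 0.01 m and x of square_a in the frame of gift_box between -0.012 and 0.012 m and y of square_a in the frame of gift_box between -0.102 and 0.102 m and z of square_a in the frame of gift_box between -0.002 and 0.01 m and x of square_b in the frame of gift_box between -0.012 and 0.012 m and y of square_b in the frame of gift_box between -0.102 and 0.102 m and z of square_b in the frame of gift_box between -0.002 and 0.01 m and contact force between the fingers and cup_a below 0.5 N and contact force between the fingers and cup_b below 0.5 N and contact force between the fingers and cup_c below 0.5 N and contact force between the fingers and cup_d below 0.5 N and contact force between the fingers and square_a below 0.5 N and contact force between the fingers and square_b below 0.5 N), for 0.3 s.
3. the held scanner is still for 1 s, window 50 to 170 mm from the ticket, beam within 20 mm up-down and sideways of the ticket's centre and within 0.5 rad of square to it (x of ticket_label in the frame of scanner_window between -0.02 and 0.02 m and y of ticket_label in the frame of scanner_window between -0.02 and 0.02 m and z of ticket_label in the frame of scanner_window between 0.05 and 0.17 m and angle between the z axis of scanner_window and the z axis of ticket_label, either way round below 0.5 rad and linear speed of scanner below 0.03 m/s and angular speed of scanner below 0.25 rad/s and contact force between the fingers and scanner above 1 N), for 1 s.
At the end, for the whole second after the job is handed in: Every praline present stands upright (within 0.15 rad) and still on the floor of the gift box; the scanner stands upright (0.08 rad) on the floor of its charging dish, within 12 mm of its centre; the dome stands level on the tray, centred within 20 mm; all is released and at rest (x of cup_a in the frame of gift_box between -0.012 and 0.012 m and y of cup_a in the frame of gift_box between -0.102 and 0.102 m and z of cup_a in the frame of gift_box between -0.002 and 0.01 m and angle between each of cup_a, cup_b, cup_c, cup_d, square_a, square_b's own z axis and vertical below 0.15 rad and linear speed of each of cup_a, cup_b, cup_c, cup_d, square_a, square_b, scanner, dome below 0.03 m/s and x of cup_b in the frame of gift_box between -0.012 and 0.012 m and y of cup_b in the frame of gift_box between -0.102 and 0.102 m and z of cup_b in the frame of gift_box between -0.002 and 0.01 m and x of cup_c in the frame of gift_box between -0.012 and 0.012 m and y of cup_c in the frame of gift_box between -0.102 and 0.102 m and z of cup_c in the frame of gift_box between -0.002 and 0.01 m and x of cup_d in the frame of gift_box between -0.012 and 0.012 m and y of cup_d in the frame of gift_box between -0.102 and 0.102 m and z of cup_d in the frame of gift_box between -0.002 and 0.01 m and x of square_a in the frame of gift_box between -0.012 and 0.012 m and y of square_a in the frame of gift_box between -0.102 and 0.102 m and z of square_a in the frame of gift_box between -0.002 and 0.01 m and x of square_b in the frame of gift_box between -0.012 and 0.012 m and y of square_b in the frame of gift_box between -0.102 and 0.102 m and z of square_b in the frame of gift_box between -0.002 and 0.01 m and horizontal distance between scanner and charger below 0.012 m and z of scanner in the frame of charger between 0.012 and 0.023 m and angle between scanner's own z axis and vertical below 0.08 rad and horizontal distance between dome and tray below 0.02 m and z of dome in the frame of tray between 0.008 and 0.018 m and angle between dome's own z axis and vertical below 0.06 rad); the robot touches nothing.
It fails at once if the glass dome is tipped by more than 0.4 rad (angle between dome's own z axis and vertical above 0.4 rad).
It fails at once if a bystander is moved more than 30 mm (distance of any of milk_bottle, coffee_cup, nib_jar, cocoa_tin, bell, tablet, spatula from where it was at the start of the episode above 0.03 m).
Of cup_a, cup_b, cup_c, cup_d, square_a, square_b only 4 to 6 are there at a start; the rules pass over those that are not, and their reading is None.
At some moment in a run one of cup_a, cup_b, cup_c, cup_d, square_a, square_b, gift_box may be knocked a few centimetres aside while the robot is not near it.
It also fails if it takes over 208 s, if anything falls off the work surface, if the arm or the gripper's body presses on something with over 40 N, if the wrist force passes 120 N, or if a joint passes its speed limit or range.

## Working session

There is one attempt and no reset: what is moved stays moved. The work goes in short steps, Python scripts to look and compute and a tool call to move; the robot and the scene stay as the last step left them, time stands still between calls to the robot, and variables do not carry over. Pictures are saved under pics/ and viewed, at most 14 in all, crops included, and the job is handed in when it is done.

Besides the shell and the picture viewer there is one more tool, called by a JSON object that holds its "op" and its "data". drive_tool: Moves the arm, as the interface text tells. Scaled input: -1 to 1 covers 500 mm each way for a shift and 0.12 rad each way for a turn. Its arguments: {"type":"object","properties":{"motion":{"type":"array"}},"required":["motion"]}

```bash
mkdir -p pics
cat > h.py <<'E'
import numpy as np, cv2
from plant import bot, cams
from scipy.spatial.transform import Rotation as R
def K(c):
    f=240/np.tan(np.radians(c["fov_y"])/2); return np.array([[f,0,c["cx"]],[0,f,c["cy"]],[0,0,1.]])
def rot(c):
    r=np.array(c["rotation"],float); return r if r.shape==(3,3) else R.from_quat(r).as_matrix()
def plane(c,uv,z):
    p=cv2.undistortPoints(np.array(uv,float).reshape(-1,1,2),K(c),np.array(c["dist"],float)).reshape(-1,2)
    d=np.c_[p,np.ones(len(p))]@rot(c).T; o=np.array(c["origin"],float)
    return o+d*((z-o[2])/d[:,2])[:,None]
def ray(c,uv):
    p=cv2.undistortPoints(np.array(uv,float).reshape(-1,1,2),K(c),np.array(c["dist"],float)).reshape(2)
    d=rot(c)@np.r_[p,1]; return np.array(c["origin"],float),d/np.linalg.norm(d)
def proj(c,P):
    Rm=rot(c); X=(np.atleast_2d(P)-np.array(c["origin"]))@Rm
    return cv2.projectPoints(X,np.zeros(3),np.zeros(3),K(c),np.array(c["dist"],float))[0].reshape(-1,2)
def two(c1,u1,c2,u2):
    o1,d1=ray(c1,u1);o2,d2=ray(c2,u2)
    s=np.linalg.lstsq(np.c_[d1,-d2],o2-o1,rcond=None)[0]
    a,b=o1+s[0]*d1,o2+s[1]*d2; return (a+b)/2,np.linalg.norm(a-b)
def snap(name,fn):
    c=cams.get_calibration(name); im=cams.grab_frame(name)[:,:,::-1].copy(); cv2.imwrite("pics/%s.png"%fn,im)
    np.save("pics/%s.npy"%fn,c,allow_pickle=True); return c,im
def load(fn): return np.load("pics/%s.npy"%fn,allow_pickle=True).item(), cv2.imread("pics/%s.png"%fn)
E
python3 - <<'E'
from h import *
for n in ("scene","side","wrist"):
    c,i=snap(n,n+"0"); print(n,c)
s=bot.observe(); print(s["t"],s["ee_pos"],s["tcp_rot"],s["finger_gap"],s["q"])
print(R.from_quat(s["tcp_rot"]).as_matrix().round(3))
E
```

```text
scene {'fov_y': 57.383827924274364, 'cx': 317.21168874484755, 'cy': 231.39378052768984, 'dist': array([-0.07604008,  0.        ,  0.        ,  0.        ,  0.        ]), 'origin': array([ 1.43213739, -0.2573619 ,  0.79422876]), 'rotation': array([ 0.70069524,  0.55096494, -0.2801531 , -0.3563398 ])}
side {'fov_y': 47.479519741725824, 'cx': 313.9662234171759, 'cy': 246.28032917304566, 'dist': array([-0.10850761,  0.        ,  0.        ,  0.        ,  0.        ]), 'origin': array([-0.18927044, -0.75168235,  0.83225196]), 'rotation': array([ 0.81620075, -0.34775576,  0.17421649, -0.42723632])}
wrist {'fov_y': 58.570393789305584, 'cx': 324.1496858257465, 'cy': 240.27467157879101, 'dist': array([-0.04499972,  0.        ,  0.        ,  0.        ,  0.        ]), 'origin': array([0.64889298, 0.07675061, 0.38444776]), 'rotation': array([ 9.91273741e-01,  4.72022243e-05, -8.55631125e-04,  1.31816674e-01])}
0.15 [6.49491768e-01 2.36429852e-05 1.84289295e-01] [ 7.07116050e-01  7.07097177e-01 -4.87998131e-04 -4.85642380e-04] 0.09420228690409344 [-0.06579158  0.62911258  0.03846113  1.51810693 -0.0270096   0.99626809
 -0.02000346]
[[ 0.     1.    -0.001]
 [ 1.    -0.    -0.   ]
 [-0.    -0.001 -1.   ]]
```

View pics/scene0.png

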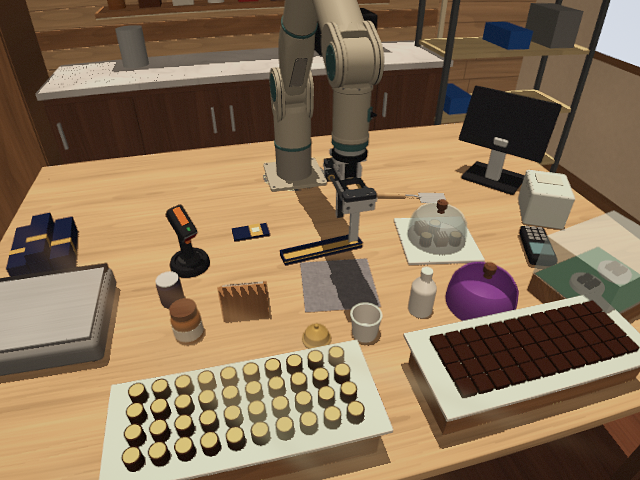

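View pics/side0.png

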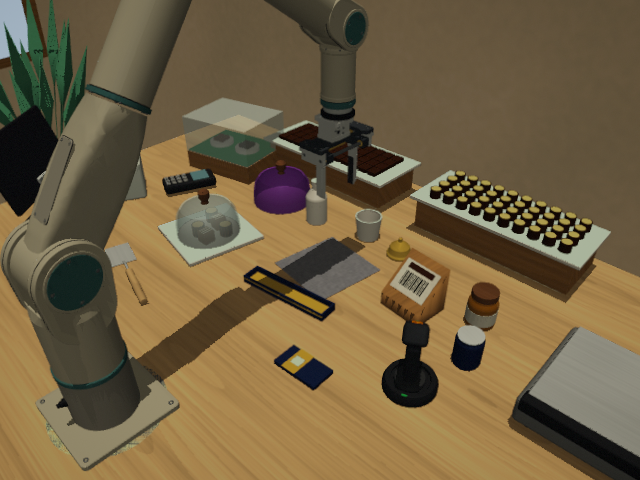

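The scene view shows the glass dome's knob at (442,205), with the mat centred near (340,285), the gift box at (320,249), the scanner at (185,240) and the ticket wedge at (245,300). In the side view the knob is at (204,197), the box at (289,292), the mat at (328,265), the ticket at (420,282) and the scanner at (412,360).

Run:
```python
from h import *
cs,S=load("scene0"); cd,D=load("side0")
print("knob",two(cs,(442,205),cd,(204,197)))
print("scanner base",plane(cs,[(190,262)],.02),plane(cd,[(410,383)],.02))
print("label",two(cs,(245,285),cd,(417,285)))
print("bottle,cup,bell,jar,tin (side feet)",plane(cd,[(316,216),(368,232),(399,250),(480,318),(467,358)],0.02).round(3))
print("tablet",plane(cd,[(303,366)],.01), "spat",plane(cd,[(137,285)],0))
print("purple knob",two(cs,(489,271),cd,(281,164)))
# mat, tray, box quads in side
hsv=cv2.cvtColor(D,cv2.COLOR_BGR2HSV)
print("hsv mat",hsv[275,320],hsv[265,310],"tray",hsv[240,180],hsv[232,250],"box",hsv[291,289],hsv[283,270], hsv[285,250])
a=cv2.resize(S[160:330,150:500],None,fx=2.28,fy=2.28,interpolation=cv2.INTER_CUBIC); b=cv2.resize(D[160:420,140:500],None,fx=2.2,fy=2.2,interpolation=cv2.INTER_CUBIC)
cv2.imwrite("pics/a.png",a);cv2.imwrite("pics/b.png",b)
```

```text
knob (array([0.49631337, 0.33542618, 0.12058811]), np.float64(0.004150684120307419))
scanner base [[ 0.45644759 -0.38077913  0.02      ]] [[ 0.43206875 -0.38965737  0.02      ]]
label (array([ 0.6368429 , -0.24818254,  0.06559159]), np.float64(0.010162533992371154))
bottle,cup,bell,jar,tin (side feet) [[ 0.744  0.163  0.02 ]
 [ 0.781  0.004  0.02 ]
 [ 0.771 -0.107  0.02 ]
 [ 0.686 -0.393  0.02 ]
 [ 0.563 -0.436  0.02 ]]
tablet [[ 0.32844848 -0.2024072   0.01      ]] spat [[2.37515490e-01 2.84930508e-01 1.11022302e-16]]
purple knob (array([0.77132853, 0.32717054, 0.11290955]), np.float64(0.008498399600089218))
hsv mat [ 18  25 102] [ 0 12 42] tray [37 34 97] [ 44  33 183] box [ 20 198  76] [ 21 199  77] [ 17 137 125]
```

View pics/b.png

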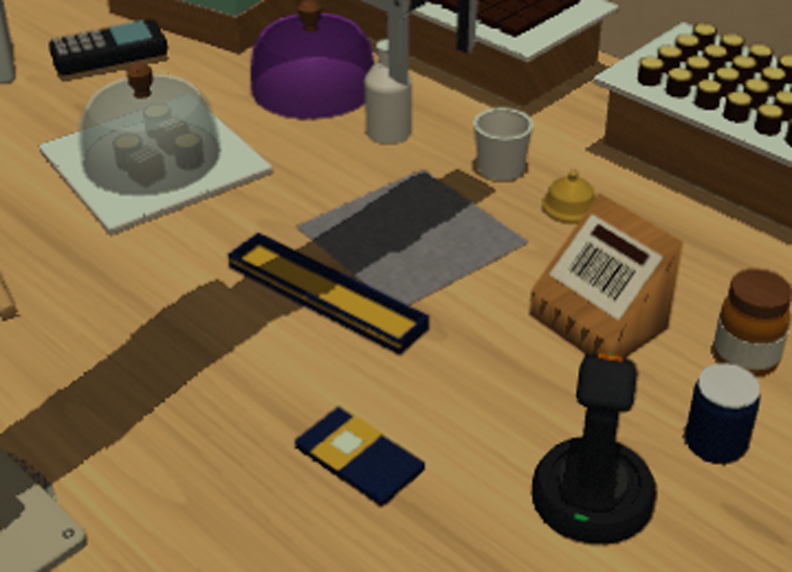

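View pics/a.png

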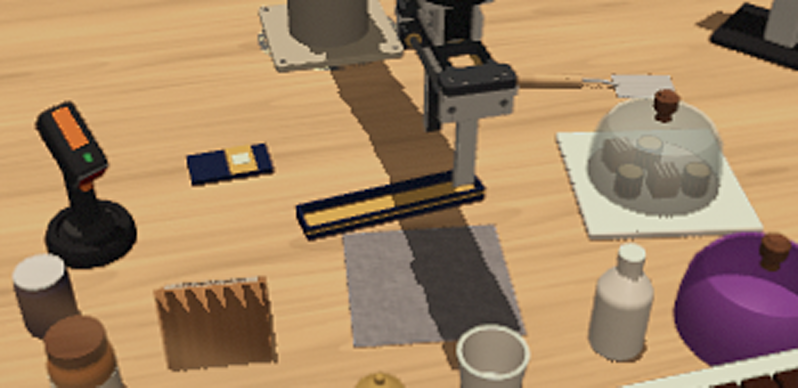

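The crops show the dome holding about 5 pralines. In the side crop the tray corners are (40,151), (114,226), (271,167), the mat corners are (298,228), (425,171), (527,241), and the box rim corners are (229,253), (259,235), (428,318), (402,342). The ticket corners are (598,213), (662,251), (614,319), (551,279).

Run:
```python
from h import *
cs,S=load("scene0"); cd,D=load("side0")
b=lambda L:np.array(L)/2.2+(140,160)
a=lambda L:np.array(L)/2.28+(150,160)
def p(n,c,l,z): print(n,plane(c,l,z)[:,:2].round(3).tolist())
p("tray b",cd,b([(40,151),(114,225),(271,167)]),.012); p("tray a",cs,a([(557,133),(592,234),(760,227)]),.012)
p("mat b",cd,b([(298,228),(425,171),(527,241)]),.003);p("mat a",cs,a([(343,236),(497,226),(525,335),(357,346)]),.003)
p("box b",cd,b([(229,252),(259,235),(428,318),(402,342)]),.02);p("box a",cs,a([(297,209),(309,231),(485,188),(474,173)]),.02)
# ticket corners: low edge (551,279),(614,319); high (598,213),(662,251)
h=47*0+.038*np.sin(np.radians(40))
p("ticket hi",cd,b([(598,213),(662,251)]),.075+h);p("ticket lo",cd,b([(551,279),(614,319)]),.075-h)
print("ticket scene line? label proj")
# scanner dish rim
p("dish b rim",cd,b([(533,477),(655,477)]),.02); 
p("scanner top b",cd,b([(607,358)]),.165); p("scanner top a",cs,a([(62,104)]),.165)
p("tablet b",cd,b([(295,442),(339,407),(424,466),(381,502)]),.011)
W=load("wrist0")[1]
```

```text
tray b [[0.405, 0.448], [0.379, 0.248], [0.583, 0.205]]
tray a [[0.379, 0.249], [0.592, 0.21], [0.63, 0.418]]
mat b [[0.529, 0.098], [0.715, 0.071], [0.69, -0.109]]
mat a [[0.514, -0.082], [0.54, 0.107], [0.724, 0.076], [0.696, -0.106]]
box b [[0.432, 0.104], [0.475, 0.103], [0.501, -0.13], [0.457, -0.135]]
box a [[0.47, -0.131], [0.515, -0.124], [0.484, 0.109], [0.45, 0.105]]
ticket hi [[0.675, -0.208], [0.667, -0.292]]
ticket lo [[0.606, -0.204], [0.6, -0.288]]
ticket scene line? label proj
dish b rim [[0.408, -0.341], [0.481, -0.42]]
scanner top b [[0.441, -0.379]]
scanner top a [[0.391, -0.39]]
tablet b [[0.297, -0.151], [0.356, -0.148], [0.358, -0.257], [0.301, -0.258]]
```

View pics/wrist0.png

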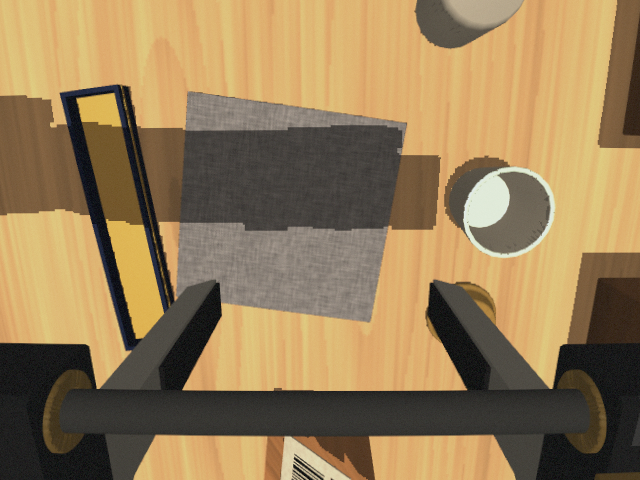

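The wrist view shows the mat corners at (189,92), (406,124) and (371,321). The box's top end is at (62–128, 90), the cup at (508,210) and the bell at (468,310). Image right is world +x and up is +y. Next I move above the dome.

{"op": "drive_tool", "data": {"motion": [[0.056, -0.032, -0.017, 0, 0, 0, 1], [0.056, -0.032, -0.017, 0, 0, 0, 1], [0.056, -0.032, -0.017, 0, 0, 0, 1], [0.056, -0.032, -0.017, 0, 0, 0, 1], [0.056, -0.032, -0.017, 0, 0, 0, 1], [0.056, -0.032, -0.017, 0, 0, 0, 1], [0.056, -0.032, -0.017, 0, 0, 0, 1], [0.056, -0.032, -0.017, 0, 0, 0, 1], [0.056, -0.032, -0.017, 0, 0, 0, 1], [0.056, -0.032, -0.017, 0, 0, 0, 1]]}}

```text
t: 0.98
ee_pos: [0.4888, 0.2811, 0.2703]
tcp_rot: [0.707, 0.707, -0.0, -0.0]
wrist_force: [0.1, 0.3, -0.2]
finger_gap: 0.0942
gripper_force: 0.0
```

{"op": "drive_tool", "data": {"motion": [[0, 0, 0, 0, 0, 0, 1], [0, 0, 0, 0, 0, 0, 1]]}}

```text
t: 1.15
ee_pos: [0.4889, 0.2823, 0.2703]
tcp_rot: [0.705, 0.709, 0.0, -0.0]
wrist_force: [0.8, -0.6, -0.9]
finger_gap: 0.0943
gripper_force: 0.0
```

Run:
```python
from h import *
c,W=load("wrist0")
print("mat", plane(c,[(189,92),(406,124),(371,321)],.003)[:,:2].round(4).tolist())
print("box", plane(c,[(62,94),(126,86),(128,349)],.02)[:,:2].round(4).tolist())
c,W=snap("wrist","w1"); s=bot.observe(); print(s["ee_pos"],s["t"],R.from_quat(s["tcp_rot"]).as_matrix().round(3).tolist())
```

```text
mat [[0.533, 0.1044], [0.719, 0.0776], [0.6939, -0.1081]]
box [[0.4318, 0.1032], [0.4865, 0.1085], [0.4597, -0.1303]]
[0.48980617 0.28006579 0.26986021] 1.2 [[-0.001, 1.0, 0.0], [1.0, 0.001, -0.001], [-0.001, 0.0, -1.0]]
```

View pics/w1.png

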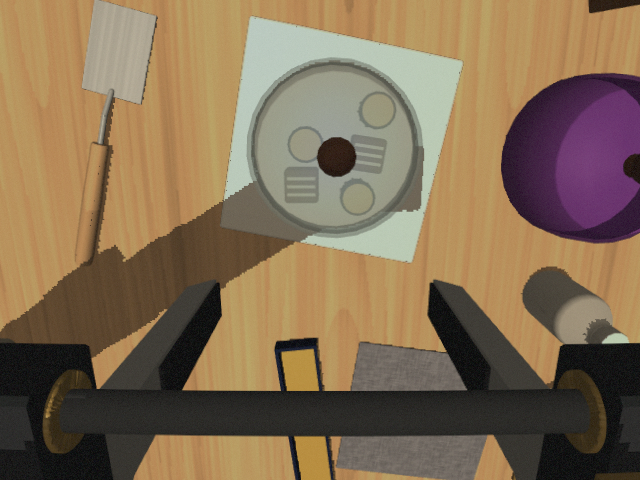

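Five pralines show: cups at (377,110), (305,145) and (357,197), squares at (369,153) and (301,185). The knob is at (337,157), the tray corners are (249,16), (463,62), (411,263), (221,226), and the box end is at (276–317, 340).

Run:
```python
from h import *
c,W=load("w1")
t=plane(c,[(249,16),(463,62),(411,263),(221,226)],.012)[:,:2]; print("tray",t.round(4).tolist(),t.mean(0),np.linalg.norm(np.roll(t,1,0)-t,axis=1))
d=t[1]-t[0];e=t[2]-t[3];print("ang",np.degrees(np.arctan2([d[1],e[1]],[d[0],e[0]])))
m=cv2.inRange(W,(0,0,0),(40,50,80)); m[:,:250]=0;m[:130]=0;m[185:]=0;m[:,400:]=0
k=max(cv2.findContours(m,0,2)[0],key=cv2.contourArea); (x,y),r=cv2.minEnclosingCircle(k); print("knob px",x,y,r)
kp=plane(c,[(x,y),(x+r,y),(x-r,y)],.139);print("knob",kp.round(4).tolist())
# rim silhouette approx circle in image: left 248,right 424, top 58,bottom 238
rim=plane(c,[(248,148),(424,148),(336,58),(336,237)],.014)[:,:2];print("rim",rim.round(4).tolist())
print("pral",plane(c,[(377,110),(305,145),(357,197),(369,153),(301,185)],.046)[:,:2].round(4).tolist())
print("box end",plane(c,[(276,342),(317,339)],.02)[:,:2])
```

```text
tray [[0.4132, 0.4635], [0.6276, 0.4222], [0.5864, 0.209], [0.3744, 0.2509]] [0.5003948  0.33641838] [0.21612701 0.21833594 0.2171201  0.21607993]
ang [-10.91620001 -11.18240685]
knob px 336.2421875 156.5746307373047 19.300302505493164
knob [[0.497, 0.3356, 0.139], [0.5118, 0.3357, 0.139], [0.4823, 0.3356, 0.139]]
rim [[0.408, 0.3355], [0.5925, 0.3364], [0.4992, 0.4243], [0.5013, 0.2395]]
pral [[0.538, 0.3733], [0.4692, 0.3401], [0.5209, 0.2893], [0.5316, 0.3328], [0.4649, 0.3011]]
box end [[0.43250936 0.11384343]
 [0.48045352 0.11802564]]
```

{"op": "drive_tool", "data": {"motion": [[0.056, 0.0075, 0, 0, 0, 0, 1], [0.056, 0.0075, 0.02, 0, 0, 0, 1], [0, 0, 0.06, 0, 0, 0, 1], [0, 0, 0.06, 0, 0, 0, 1], [0, 0, 0.06, 0, 0, 0, 1], [0, 0, 0.06, 0, 0, 0, 1], [0, 0, 0.03, 0, 0, 0, 1], [0, 0, 0.014, 0, 0, 0, 1], [0, 0, 0, 0, 0, 0, 1]]}}

```text
t: 1.95
ee_pos: [0.4974, 0.3336, 0.116]
tcp_rot: [0.708, 0.706, -0.002, 0.0]
wrist_force: [-0.2, -0.2, 0.1]
finger_gap: 0.0938
gripper_force: 0.0
```

{"op": "drive_tool", "data": {"motion": [[0, 0, 0, 0, 0, 0, 0], [0, 0, 0, 0, 0, 0, 0], [0, 0, 0, 0, 0, 0, 0], [0, 0, 0, 0, 0, 0, 0], [0, 0, 0, 0, 0, 0, 0], [0, 0, 0, 0, 0, 0, 0], [0, 0, 0, 0, 0, 0, 0]]}}

```text
t: 2.53
ee_pos: [0.4976, 0.3362, 0.1183]
tcp_rot: [0.707, 0.707, 0.0, 0.0]
wrist_force: [-0.5, -0.4, -0.3]
finger_gap: 0.0505
gripper_force: 0.0
```

{"op": "drive_tool", "data": {"motion": [[0, 0, 0, 0, 0, 0, 0], [0, 0, 0, 0, 0, 0, 0], [0, 0, 0, 0, 0, 0, 0], [0, 0, 0, 0, 0, 0, 0], [0, 0, 0, 0, 0, 0, 0], [0, 0, 0, 0, 0, 0, 0]]}}

```text
t: 3.03
ee_pos: [0.4981, 0.3366, 0.1192]
tcp_rot: [0.707, 0.707, 0.001, 0.0]
wrist_force: [-0.7, -0.2, 6.4]
finger_gap: 0.0107
gripper_force: 3.2
```

Run:
```python
from h import *
s=bot.observe(); print(s["ee_pos"],s["finger_gap"],s["gripper_force"],s["wrist_force"])
c1,D=snap("side","d2"); c2,S=snap("scene","s2")
a=cv2.resize(D[150:290,130:270],None,fx=4,fy=4); b=cv2.resize(S[150:290,380:500],None,fx=4,fy=4)
cv2.imwrite("pics/ab2.png",np.hstack([a[:,:400],b[:,:400]]))
a=a
```

```text
[0.49806349 0.3366183  0.11918922] 0.01070810319724285 3.159822119632736 [-0.6578095  -0.17509559  6.41719755]
```

View pics/ab2.png

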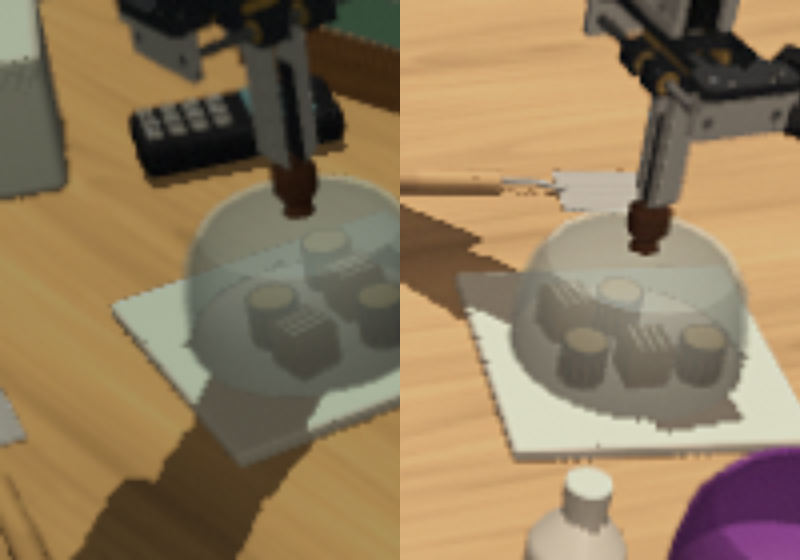

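The crops show the fingertips at about the height of the knob's top: tip at side (201,191) and scene (442,200). I'll triangulate the real heights.

Run:
```python
from h import *
print(bot.tips_ahead)
cs,S=load("s2"); cd,D=load("d2")
a=lambda x,y:(x/4+130,y/4+150); b=lambda x,y:((x-400)/4+380,y/4+150)
print("tip",two(cd,a(290,163),cs,b(655,205)))
print("knob bottom",two(cd,a(298,215),cs,b(648,252)))
for z in (.102,.114,.139,.15): print(z,proj(cd,[[.4978,.336,z]]),proj(cs,[[.4978,.336,z]]))
print("TCP-ish", proj(cd,[[.498,.336,.111]]))
cd,D=load("side0"); cs,S=load("scene0")
print("knob top",two(cd,(204,190),cs,(442,199)),"bottom",two(cd,(204,204),cs,(441,212)))
```

```text
0.008
tip (array([0.49776983, 0.33883913, 0.13562426]), np.float64(1.1627325859713903e-05))
knob bottom (array([0.49860695, 0.33992827, 0.09553274]), np.float64(0.0008626408636320238))
0.102 [[204.73106787 202.14892774]] [[440.91580884 211.27615122]]
0.114 [[204.16998607 198.23955537]] [[441.60059055 207.77818268]]
0.139 [[202.98856628 189.98036235]] [[443.04755116 200.36601688]]
0.15 [[202.46336724 186.29659672]] [[443.69302762 197.05028819]]
TCP-ish [[204.37159323 199.19226781]]
knob top (array([0.49715794, 0.33144132, 0.14234629]), np.float64(0.003025941572800788)) bottom (array([0.49552672, 0.33785657, 0.09712639]), np.float64(0.0012783251182099252))
```

Run:
```python
from h import *
cd,D=load("side0"); cs,S=load("scene0")
print("side tips for .697/.603 at z .177:",proj(cd,[[.697,0,.177],[.603,0,.177],[.65,0,.185]]).round(1).tolist(),"scene",proj(cs,[[.697,0,.177],[.603,0,.177]]).round(1).tolist())
v=np.hstack([cv2.resize(D[100:240,280:420],(400,400)),cv2.resize(S[160:300,290:430],(400,400))]);cv2.imwrite("pics/v.png",v)
```

```text
side tips for .697/.603 at z .177: [[350.1, 192.7], [323.5, 207.3], [337.1, 196.9]] scene [[351.1, 250.1], [339.7, 226.6]]
```

View pics/v.png

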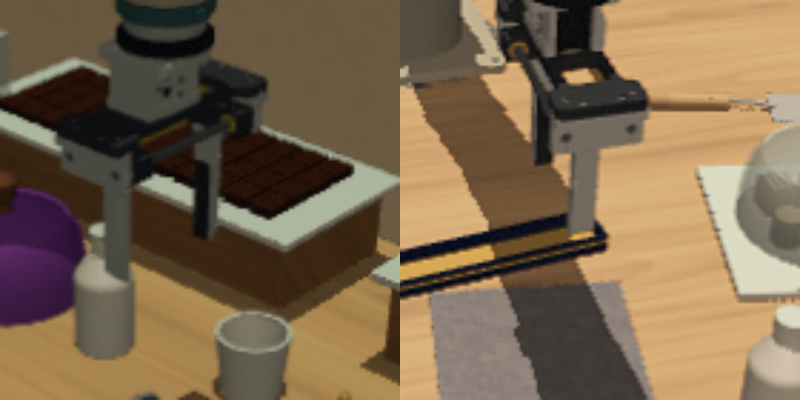

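The tips sit about 25 mm higher than the reported TCP implies; both views agree, and so does the first picture. Tip z is therefore about ee_z + 0.017. I'll open, go 24 mm lower and grip again.

{"op": "drive_tool", "data": {"motion": [[0, 0, 0, 0, 0, 0, 1], [0, 0, 0, 0, 0, 0, 1], [0, 0, 0, 0, 0, 0, 1], [0, 0, 0, 0, 0, 0, 1], [0, 0, 0, 0, 0, 0, 1], [0, 0, 0.012, 0, 0, 0, 0.8], [0, 0, 0.012, 0, 0, 0, 0.8], [0, 0, 0.012, 0, 0, 0, 0.8], [0, 0, 0.012, 0, 0, 0, 0.8], [0, 0, 0, 0, 0, 0, 0.8]]}}

```text
t: 3.97
ee_pos: [0.4958, 0.3352, 0.0918]
tcp_rot: [0.707, 0.707, -0.002, -0.0]
wrist_force: [-0.5, -0.2, 0.4]
finger_gap: 0.0663
gripper_force: 0.0
```

{"op": "drive_tool", "data": {"motion": [[0, 0, 0, 0, 0, 0, 0], [0, 0, 0, 0, 0, 0, 0], [0, 0, 0, 0, 0, 0, 0], [0, 0, 0, 0, 0, 0, 0], [0, 0, 0, 0, 0, 0, 0], [0, 0, 0, 0, 0, 0, 0], [0, 0, 0, 0, 0, 0, 0], [0, 0, 0, 0, 0, 0, 0], [0, 0, 0, 0, 0, 0, 0], [0, 0, 0, 0, 0, 0, 0]]}}

```text
t: 4.8
ee_pos: [0.4978, 0.3361, 0.0942]
tcp_rot: [0.707, 0.707, 0.0, 0.0]
wrist_force: [0.8, 0.3, 2.1]
finger_gap: 0.0292
gripper_force: 30.0
```

{"op": "drive_tool", "data": {"motion": [[0, 0, -0.02, 0, 0, 0, 0], [0, 0, -0.04, 0, 0, 0, 0], [0, 0, -0.05, 0, 0, 0, 0], [0, 0, -0.05, 0, 0, 0, 0], [0, 0, -0.02, 0, 0, 0, 0], [0, 0, 0, 0, 0, 0, 0]]}}

```text
t: 5.3
ee_pos: [0.4986, 0.3369, 0.1863]
tcp_rot: [0.707, 0.707, 0.002, 0.0]
wrist_force: [1.0, -0.6, -5.0]
finger_gap: 0.0293
gripper_force: 30.0
```

{"op": "drive_tool", "data": {"motion": [[-0.028, 0.0104, 0, 0, 0, 0, 0], [-0.028, 0.0104, 0, 0, 0, 0, 0], [-0.056, 0.0208, 0, 0, 0, 0, 0], [-0.056, 0.0208, 0, 0, 0, 0, 0], [-0.056, 0.0208, 0, 0, 0, 0, 0], [-0.056, 0.0208, 0, 0, 0, 0, 0], [-0.056, 0.0208, 0, 0, 0, 0, 0], [-0.056, 0.0208, 0, 0, 0, 0, 0], [-0.056, 0.0208, 0, 0, 0, 0, 0], [-0.056, 0.0208, 0, 0, 0, 0, 0]]}}

```text
t: 6.13
ee_pos: [0.5899, 0.08, 0.182]
tcp_rot: [0.708, 0.706, -0.002, -0.001]
wrist_force: [0.2, -0.3, -4.8]
finger_gap: 0.0291
gripper_force: 30.0
```

{"op": "drive_tool", "data": {"motion": [[-0.056, 0.0208, 0, 0, 0, 0, 0], [-0.056, 0.0208, 0, 0, 0, 0, 0], [-0.028, 0.0104, 0, 0, 0, 0, 0], [-0.028, 0.0104, 0, 0, 0, 0, 0], [0, 0, 0, 0, 0, 0, 0], [0, 0, 0, 0, 0, 0, 0]]}}

```text
t: 6.63
ee_pos: [0.6215, 0.0003, 0.1832]
tcp_rot: [0.707, 0.707, -0.0, -0.001]
wrist_force: [0.5, 1.1, -5.3]
finger_gap: 0.0294
gripper_force: 30.0
```

Run:
```python
from h import *
s=bot.observe(); print(s["t"],s["ee_pos"],s["finger_gap"],s["gripper_force"],s["wrist_force"],R.from_quat(s["tcp_rot"]).as_matrix().round(3).tolist())
c,i=snap("wrist","w3");snap("side","d3");snap("scene","s3")
```

```text
6.6333 [6.21528122e-01 2.78925519e-04 1.83160004e-01] 0.029387243350919835 29.99893695116043 [ 0.53666313  1.12549487 -5.2591571 ] [[0.001, 1.0, -0.002], [1.0, -0.001, 0.001], [0.001, -0.002, -1.0]]
```

View pics/d3.png

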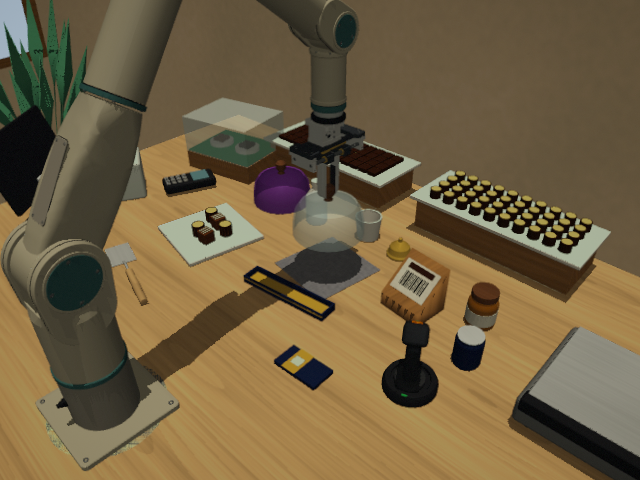

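The dome hangs level over the mat, and the tray at (210,228) still shows the pralines. Next I lower and release it.

{"op": "drive_tool", "data": {"motion": [[0, 0, 0.03, 0, 0, 0, 0], [0, 0, 0.05, 0, 0, 0, 0], [0, 0, 0.05, 0, 0, 0, 0], [0, 0, 0.03, 0, 0, 0, 0], [0, 0, 0.015, 0, 0, 0, 0], [0, 0, 0.01, 0, 0, 0, 0], [0, 0, 0.006, 0, 0, 0, 0], [0, 0, 0.005, 0, 0, 0, 0], [0, 0, 0, 0, 0, 0, 0]]}}

```text
t: 7.53
ee_pos: [0.6229, 0.0003, 0.0865]
tcp_rot: [0.707, 0.707, 0.0, 0.0]
wrist_force: [0.6, -0.8, -6.0]
finger_gap: 0.0293
gripper_force: 30.0
```

{"op": "drive_tool", "data": {"motion": [[0, 0, 0.003, 0, 0, 0, 0], [0, 0, 0.001, 0, 0, 0, 0], [0, 0, 0, 0, 0, 0, 0]]}}

```text
t: 7.78
ee_pos: [0.6234, 0.0001, 0.0852]
tcp_rot: [0.707, 0.707, 0.001, 0.001]
wrist_force: [-0.4, 0.8, 0.2]
finger_gap: 0.0296
gripper_force: 30.0
```

{"op": "drive_tool", "data": {"motion": [[0, 0, 0, 0, 0, 0, 0.8], [0, 0, 0, 0, 0, 0, 0.8], [0, 0, 0, 0, 0, 0, 0.8], [0, 0, 0, 0, 0, 0, 0.8], [0, 0, 0, 0, 0, 0, 0.8], [0, 0, -0.05, 0, 0, 0, 0.8], [0, 0, -0.05, 0, 0, 0, 0.8], [0, 0, -0.06, 0, 0, 0, 0.8], [0, 0, -0.06, 0, 0, 0, 0.8], [0, 0, -0.05, 0, 0, 0, 0.8]]}}

```text
t: 8.62
ee_pos: [0.6227, -0.0, 0.2211]
tcp_rot: [0.707, 0.707, 0.001, 0.001]
wrist_force: [0.9, 0.3, -0.3]
finger_gap: 0.0751
gripper_force: 0.0
```

{"op": "drive_tool", "data": {"motion": [[0.06, -0.024, 0, 0, 0, 0, 0.8], [0.06, -0.024, 0, 0, 0, 0, 0.8], [0.06, -0.024, 0, 0, 0, 0, 0.8], [0.06, -0.024, 0, 0, 0, 0, 0.8], [0.06, -0.024, 0, 0, 0, 0, 0.8], [0.06, -0.024, 0, 0, 0, 0, 0.8], [0.06, -0.024, 0, 0, 0, 0, 0.8], [0.06, -0.024, 0, 0, 0, 0, 0.8], [0.06, -0.024, 0, 0, 0, 0, 0.8], [0.06, -0.024, 0, 0, 0, 0, 0.8]]}}

```text
t: 9.45
ee_pos: [0.5016, 0.3014, 0.2191]
tcp_rot: [0.707, 0.707, 0.0, 0.0]
wrist_force: [0.2, 0.3, 0.3]
finger_gap: 0.0757
gripper_force: 0.0
```

{"op": "drive_tool", "data": {"motion": [[0, 0, 0, 0, 0, 0, 0.6], [0, 0, 0, 0, 0, 0, 0.6], [0, 0, 0, 0, 0, 0, 0.6]]}}

```text
t: 9.7
ee_pos: [0.5026, 0.2992, 0.2189]
tcp_rot: [0.707, 0.707, -0.0, 0.0]
wrist_force: [0.5, -0.5, 0.5]
finger_gap: 0.0587
gripper_force: 0.0
```

Run:
```python
from h import *
s=bot.observe(); print(s["t"],s["ee_pos"],s["finger_gap"],s["wrist_force"],R.from_quat(s["tcp_rot"]).as_matrix().round(3).tolist())
snap("wrist","w4");snap("side","d4");snap("scene","s4")
```

```text
9.7 [0.50263842 0.29922879 0.21894033] 0.05865436607645759 [ 0.45550157 -0.47717997  0.47172169] [[0.0, 1.0, 0.0], [1.0, -0.0, -0.001], [-0.001, 0.0, -1.0]]
```

View pics/w4.png

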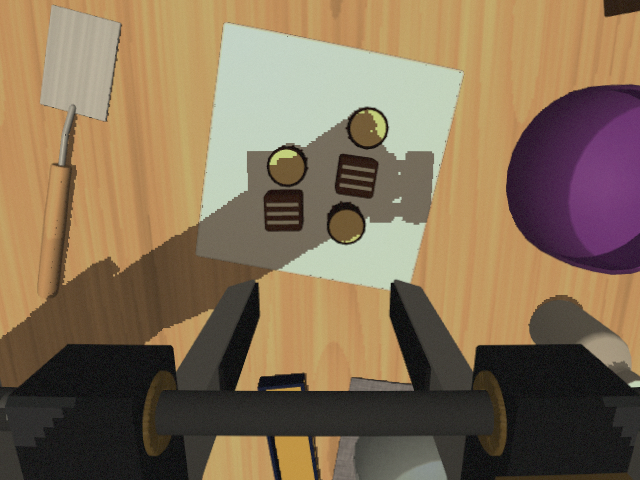

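The wrist view shows five pralines: cups at (368,128), (287,166), (346,224), and squares at (356,176) turned about -12° and (284,211) turned about +2°. The tray corners are (225,23), (463,71), (412,291), (197,255).

Run:
```python
from h import *
c,W=load("w4")
t=plane(c,[(225,23),(463,71),(412,291),(197,255)],.012)[:,:2]; print("tray",t.mean(0).round(4),np.linalg.norm(np.roll(t,1,0)-t,axis=1).round(4))
hsv=cv2.cvtColor(W,cv2.COLOR_BGR2HSV)
m=((hsv[:,:,2]<75)|(hsv[:,:,1]>110)).astype(np.uint8); q=np.zeros_like(m); cv2.fillPoly(q,[np.array([(228,28),(458,75),(410,286),(201,251)])],1); m&=q
m=cv2.morphologyEx(m,cv2.MORPH_OPEN,np.ones((3,3)))
for k in cv2.findContours(m,0,2)[0]:
    if cv2.contourArea(k)<400: continue
    (x,y),wh,a=cv2.minAreaRect(k); (ex,ey),r=cv2.minEnclosingCircle(k)
    print("px",round(x,1),round(y,1),np.round(wh,1),round(a,1),"circ",round(ex),round(ey),round(r,1),plane(c,[(x,y)],.046)[0,:2].round(4))
pts=[(368,128),(287,166),(346,224),(356,176),(284,211)]
print(plane(c,pts,.046)[:,:2].round(4).tolist())
for n in ("d4","s4","d3"):
    c,I=load(n); h=cv2.cvtColor(I,cv2.COLOR_BGR2HSV)
    navy=cv2.inRange(h,(100,60,0),(130,255,130)); gold=cv2.inRange(h,(15,150,60),(30,255,255))
    P=proj(c,[[.467,-.013,.012]])[0]; roi=np.zeros_like(navy); cv2.circle(roi,tuple(int(v) for v in P),75,255,-1)
    m=cv2.morphologyEx((navy|0)&roi,cv2.MORPH_CLOSE,np.ones((5,5)))
    ks=[k for k in cv2.findContours(m,0,2)[0]]; k=max(ks,key=cv2.contourArea)
    b=cv2.approxPolyDP(cv2.convexHull(k),4,True)[:,0]; print(n,P.round(),cv2.contourArea(k),b.tolist(),plane(c,b,.02)[:,:2].round(3).tolist())
```

```text
tray [0.502  0.3371] [0.2165 0.2157 0.2145 0.2202]
px 345.5 222.0 [40. 37.] 90.0 circ 345 222 20.9 [0.5209 0.2917]
px 283.2 209.8 [41.7 39. ] 87.8 circ 284 210 26.6 [0.4655 0.3028]
px 356.0 175.9 [39.9 40.7] 8.1 circ 356 176 26.5 [0.5295 0.3328]
px 288.3 166.5 [37.2 41.6] 33.7 circ 287 166 20.9 [0.4708 0.3408]
px 361.9 130.3 [41.  31.5] 69.4 circ 366 128 20.7 [0.5338 0.3713]
[[0.5389, 0.3732], [0.4697, 0.3413], [0.5214, 0.2898], [0.5295, 0.3326], [0.4662, 0.3017]]
d4 [288. 292.] 1702.0 [[244, 275], [260, 267], [333, 303], [333, 309], [319, 319], [247, 282]] [[0.43, 0.103], [0.478, 0.098], [0.503, -0.124], [0.488, -0.137], [0.443, -0.137], [0.418, 0.076]]
s4 [321. 247.] 384.0 [[361, 241], [360, 247], [287, 264], [280, 254], [355, 233]] [[0.476, 0.106], [0.503, 0.094], [0.527, -0.122], [0.48, -0.133], [0.435, 0.101]]
d3 [288. 292.] 1714.0 [[244, 275], [257, 266], [333, 303], [333, 309], [321, 320], [247, 282]] [[0.43, 0.103], [0.476, 0.107], [0.503, -0.124], [0.488, -0.137], [0.444, -0.143], [0.418, 0.076]]
```

{"op": "drive_tool", "data": {"motion": [[-0.06, -0.007, -0.01, 0, 0, 0, 0.6], [-0.06, -0.007, -0.01, 0, 0, 0, 0.6], [-0.06, -0.007, -0.01, 0, 0, 0, 0.6], [-0.06, -0.007, -0.01, 0, 0, 0, 0.6], [-0.06, -0.007, -0.01, 0, 0, 0, 0.6], [-0.06, -0.007, -0.01, 0, 0, 0, 0.6], [-0.06, -0.007, -0.01, 0, 0, 0, 0.6], [-0.06, -0.007, -0.01, 0, 0, 0, 0.6], [-0.06, -0.007, -0.01, 0, 0, 0, 0.6], [-0.06, -0.007, -0.01, 0, 0, 0, 0.6]]}}

```text
t: 10.68
ee_pos: [0.4669, -0.0027, 0.2695]
tcp_rot: [0.708, 0.706, 0.0, 0.0]
wrist_force: [0.3, -0.1, 0.1]
finger_gap: 0.0564
gripper_force: 0.0
```

{"op": "drive_tool", "data": {"motion": [[0, 0, 0, 0, 0, 0, 0.6], [0, 0, 0, 0, 0, 0, 0.6], [0, 0, 0, 0, 0, 0, 0.6]]}}

```text
t: 10.93
ee_pos: [0.4673, -0.0001, 0.2691]
tcp_rot: [0.708, 0.707, 0.0, -0.0]
wrist_force: [0.1, 1.0, 0.0]
finger_gap: 0.0562
gripper_force: 0.0
```

```bash
cat > box.py <<'E'
from h import *
import sys
def boxpose(fn,verbose=True):
    c,I=load(fn); h=cv2.cvtColor(I,cv2.COLOR_BGR2HSV)
    gold=cv2.inRange(h,(15,140,50),(30,255,255))
    roi=np.zeros_like(gold); q=proj(c,[[.40,.13,.01],[.53,.13,.01],[.53,-.15,.01],[.40,-.15,.01]]); cv2.fillPoly(roi,[q.astype(int)],255)
    navy=cv2.inRange(h,(100,60,0),(130,255,130))&roi
    ys,xs=np.nonzero(navy); P=plane(c,np.c_[xs,ys],.02)[:,:2]
    a=np.radians(6.2)
    for _ in range(6):
        ax=np.array([-np.sin(a),np.cos(a)]); ex=np.array([np.cos(a),np.sin(a)])
        s,t=P@ex,P@ax
        bins=np.arange(t.min()+.01,t.max()-.01,.008); L=[];Rr=[];T=[]
        for b in bins:
            k=(t>b)&(t<b+.008)
            if k.sum()<6: continue
            lo,hi=np.percentile(s[k],[1,99]); L.append(lo);Rr.append(hi);T.append(b+.004)
        T,L,Rr=map(np.array,(T,L,Rr)); med=np.median(Rr-L); k=abs(Rr-L-med)<.006
        sl=np.polyfit(T[k],(L+Rr)[k]/2,1); a+=-np.arctan(sl[0])
    if verbose: print(fn,"ang",np.degrees(a).round(2),"width",med.round(4),"n",k.sum(),len(k),"t",np.percentile(t,[.5,99.5]).round(4),"s mid",((L+Rr)[k]/2).mean().round(4))
    tm=np.mean(np.percentile(t,[.5,99.5])); ctr=ex*((L+Rr)[k]/2).mean()+ax*tm
    print("centre",ctr.round(4)); return ctr,a
if __name__=="__main__": boxpose(sys.argv[1])
E
python3 - <<'E'
from h import *
s=bot.observe(); print(s["t"],s["ee_pos"],R.from_quat(s["tcp_rot"]).as_matrix().round(3).tolist())
c,W=snap("wrist","w5")
from box import boxpose
boxpose("w5")
E
```

```text
10.9333 [ 4.67347825e-01 -8.77018538e-05  2.69050051e-01] [[0.001, 1.0, 0.0], [1.0, -0.001, 0.001], [0.001, 0.0, -1.0]]
w5 ang 6.58 width 0.048 n 28 28 t [-0.182   0.0537] s mid 0.4637
centre [ 0.468  -0.0105]
```

View pics/w5.png

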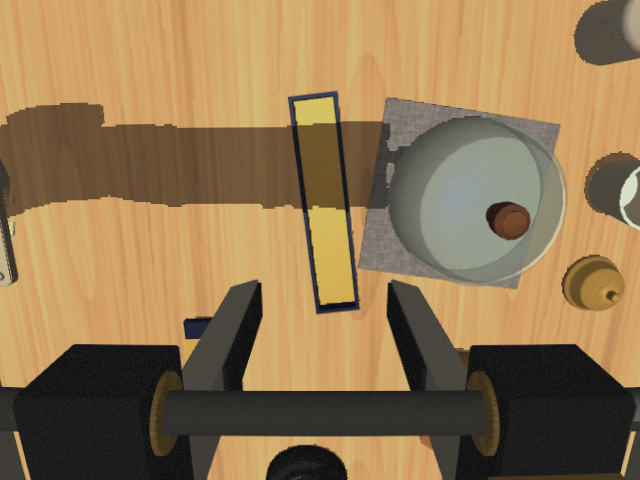

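The wrist view shows the empty box with corners (289,98), (337,93), (358,308), (317,313). The dome stands level on the mat. The box fit gives centre (0.468,-0.0105), yaw +6.6° and size 48x236 mm, which is plausible. First pick is cup A.

{"op": "drive_tool", "data": {"motion": [[0.0746, 0.0142, 0.012, 0, 0, 0, 0.55], [0.0746, 0.0142, 0.012, 0, 0, 0, 0.55], [0.0746, 0.0142, 0.012, 0, 0, 0, 0.55], [0.0746, 0.0142, 0.012, 0, 0, 0, 0.55], [0.0746, 0.0142, 0.012, 0, 0, 0, 0.55], [0.0746, 0.0142, 0.012, 0, 0, 0, 0.55], [0.0746, 0.0142, 0.012, 0, 0, 0, 0.55], [0.0746, 0.0142, 0.012, 0, 0, 0, 0.55], [0.0746, 0.0142, 0.012, 0, 0, 0, 0.55], [0.0746, 0.0142, 0.012, 0, 0, 0, 0.55]]}}

```text
t: 11.82
ee_pos: [0.5372, 0.3765, 0.2081]
tcp_rot: [0.706, 0.708, -0.0, -0.0]
wrist_force: [1.5, 0.4, -0.3]
finger_gap: 0.0518
gripper_force: 0.0
```

{"op": "drive_tool", "data": {"motion": [[0, 0, 0.06, 0, 0, 0, 0.55], [0, 0, 0.06, 0, 0, 0, 0.55], [0, 0, 0.06, 0, 0, 0, 0.55], [0, 0, 0, 0, 0, 0, 0.55], [0, 0, 0, 0, 0, 0, 0.55]]}}

```text
t: 12.23
ee_pos: [0.5364, 0.3734, 0.1174]
tcp_rot: [0.707, 0.708, -0.002, -0.001]
wrist_force: [0.1, 0.5, 1.1]
finger_gap: 0.0519
gripper_force: 0.0
```

{"op": "drive_tool", "data": {"motion": [[0, 0, 0.06, 0, 0, 0, 0.55], [0, 0, 0.06, 0, 0, 0, 0.55], [0, 0, 0.06, 0, 0, 0, 0.55], [0, 0, 0.02, 0, 0, 0, 0.55], [0, 0, 0.006, 0, 0, 0, 0.55], [0, 0, 0, 0, 0, 0, 0.55], [0, 0, 0, 0, 0, 0, 0], [0, 0, 0, 0, 0, 0, 0], [0, 0, 0, 0, 0, 0, 0], [0, 0, 0, 0, 0, 0, 0]]}}

```text
t: 13.07
ee_pos: [0.5395, 0.3739, 0.0179]
tcp_rot: [0.707, 0.707, 0.002, 0.0]
wrist_force: [-0.8, -0.2, 6.0]
finger_gap: 0.034
gripper_force: 30.0
```

{"op": "drive_tool", "data": {"motion": [[0, 0, 0, 0, 0, 0, 0], [0, 0, 0, 0, 0, 0, 0]]}}

```text
t: 13.23
ee_pos: [0.5395, 0.3739, 0.0179]
tcp_rot: [0.707, 0.707, 0.002, 0.0]
wrist_force: [-0.5, 0.6, 7.2]
finger_gap: 0.0336
gripper_force: 30.0
```

{"op": "drive_tool", "data": {"motion": [[0, 0, -0.02, 0, 0, 0, 0], [0, 0, -0.04, 0, 0, 0, 0], [0, 0, -0.06, 0, 0, 0, 0], [0, 0, -0.06, 0, 0, 0, 0], [0, 0, -0.02, 0, 0, 0, 0]]}}

```text
t: 13.65
ee_pos: [0.5406, 0.3746, 0.1211]
tcp_rot: [0.707, 0.707, 0.004, 0.001]
wrist_force: [0.4, -0.0, -0.3]
finger_gap: 0.0341
gripper_force: 30.0
```

{"op": "drive_tool", "data": {"motion": [[-0.0338, -0.0088, 0, 0, 0, 0, 0], [-0.0676, -0.0177, 0, 0, 0, 0, 0], [-0.0676, -0.0177, 0, 0, 0, 0, 0], [-0.0676, -0.0177, 0, 0, 0, 0, 0], [-0.0676, -0.0177, 0, 0, 0, 0, 0], [-0.0676, -0.0177, 0, 0, 0, 0, 0], [-0.0676, -0.0177, 0, 0, 0, 0, 0], [-0.0676, -0.0177, 0, 0, 0, 0, 0], [-0.0676, -0.0177, 0, 0, 0, 0, 0], [-0.0338, -0.0088, 0, 0, 0, 0, 0]]}}

```text
t: 14.48
ee_pos: [0.4566, 0.0642, 0.116]
tcp_rot: [0.709, 0.706, -0.002, 0.0]
wrist_force: [0.2, -0.2, -1.0]
finger_gap: 0.0339
gripper_force: 30.0
```

{"op": "drive_tool", "data": {"motion": [[0, 0, 0, 0, 0, -0.96, 0], [0, 0, 0, 0, 0, 0, 0], [0, 0, 0, 0, 0, 0, 0]]}}

```text
t: 14.73
ee_pos: [0.4589, 0.069, 0.1161]
tcp_rot: [0.666, 0.746, 0.0, -0.0]
wrist_force: [0.6, -0.0, -0.7]
finger_gap: 0.0341
gripper_force: 30.0
```

Run:
```python
from h import *
s=bot.observe(); print(s["t"],s["ee_pos"],s["finger_gap"],s["wrist_force"],R.from_quat(s["tcp_rot"]).as_matrix().round(3).tolist())
snap("side","d6");c,W=snap("wrist","w6")
from box import boxpose
boxpose("w6")
```

```text
14.7333 [0.45885738 0.06903055 0.11613293] 0.034072340491971366 [ 0.5648186  -0.03728976 -0.67985627] [[-0.112, 0.994, 0.0], [0.994, 0.112, 0.001], [0.001, 0.0, -1.0]]box.py:19: RankWarning: Polyfit may be poorly conditioned
  sl=np.polyfit(T[k],(L+Rr)[k]/2,1); a+=-np.arctan(sl[0])
box.py:19: RankWarning: Polyfit may be poorly conditioned
  sl=np.polyfit(T[k],(L+Rr)[k]/2,1); a+=-np.arctan(sl[0])
Traceback (most recent call last):
  File "box.py", line 19, in boxpose
    sl=np.polyfit(T[k],(L+Rr)[k]/2,1); a+=-np.arctan(sl[0])
TypeError: expected non-empty vector for x
```

{"op": "drive_tool", "data": {"motion": [[0, 0, 0.06, 0, 0, 0, 0], [0, 0, 0.06, 0, 0, 0, 0], [0, 0, 0.05, 0, 0, 0, 0], [0, 0, 0.02, 0, 0, 0, 0], [0, 0, 0.012, 0, 0, 0, 0], [0, 0, 0.006, 0, 0, 0, 0], [0, 0, 0.004, 0, 0, 0, 0], [0, 0, 0, 0, 0, 0, 0]]}}

```text
t: 15.5
ee_pos: [0.4592, 0.0692, 0.0103]
tcp_rot: [0.665, 0.747, 0.0, 0.0]
wrist_force: [0.1, 0.1, -0.4]
finger_gap: 0.0339
gripper_force: 30.0
```

{"op": "drive_tool", "data": {"motion": [[0, 0, 0.002, 0, 0, 0, 0], [0, 0, 0.001, 0, 0, 0, 0], [0, 0, 0, 0, 0, 0, 0]]}}

```text
t: 15.75
ee_pos: [0.4595, 0.0691, 0.0098]
tcp_rot: [0.665, 0.747, 0.001, 0.001]
wrist_force: [-1.0, 0.1, 5.9]
finger_gap: 0.0336
gripper_force: 30.0
```

{"op": "drive_tool", "data": {"motion": [[0, 0, 0, 0, 0, 0, 0.52], [0, 0, 0, 0, 0, 0, 0.52], [0, 0, 0, 0, 0, 0, 0.52], [0, 0, 0, 0, 0, 0, 0.52], [0, 0, -0.02, 0, 0, 0, 0.52], [0, 0, -0.06, 0, 0, 0, 0.52], [0, 0, -0.06, 0, 0, 0, 0.52], [0, 0, -0.06, 0, 0, 0, 0.52], [0, 0, 0, 0, 0, 0.96, 0.52]]}}

```text
t: 16.5
ee_pos: [0.462, 0.0696, 0.1136]
tcp_rot: [0.707, 0.707, 0.004, 0.002]
wrist_force: [1.0, 1.2, 0.5]
finger_gap: 0.049
gripper_force: 0.0
```

{"op": "drive_tool", "data": {"motion": [[0.066, 0.0124, -0.0316, 0, 0, 0, 0.52], [0.066, 0.0124, -0.0316, 0, 0, 0, 0.52], [0.066, 0.0124, -0.0316, 0, 0, 0, 0.52], [0.066, 0.0124, -0.0316, 0, 0, 0, 0.52], [0.066, 0.0124, -0.0316, 0, 0, 0, 0.52], [0.066, 0.0124, -0.0316, 0, 0, 0, 0.52], [0.066, 0.0124, -0.0316, 0, 0, 0, 0.52], [0, 0, 0, 0, 0, 0, 0.52], [0, 0, 0, 0, 0, 0, 0.52]]}}

```text
t: 17.25
ee_pos: [0.5018, 0.3023, 0.2203]
tcp_rot: [0.706, 0.708, 0.001, -0.0]
wrist_force: [0.4, 0.0, -1.2]
finger_gap: 0.0485
gripper_force: 0.0
```

```bash
cat > look.py <<'E'
from h import *
import sys
n=sys.argv[1]
s=bot.observe(); print(s["t"].__round__(2),s["ee_pos"].round(4),"yaw",np.degrees(np.arctan2(*R.from_quat(s["tcp_rot"]).as_matrix()[[1,0],[1,1]])).round(2))
c,W=snap("wrist","w"+n)
hsv=cv2.cvtColor(W,cv2.COLOR_BGR2HSV)
m=((hsv[:,:,2]<75)|(hsv[:,:,1]>110)).astype(np.uint8); q=np.zeros_like(m)
T=proj(c,[[.4132,.4595,.012],[.6216,.4202,.012],[.5844,.215,.012],[.3784,.2545,.012]]); cv2.fillPoly(q,[T.astype(int)],1); m&=q
m=cv2.morphologyEx(m,cv2.MORPH_OPEN,np.ones((3,3)))
for k in cv2.findContours(m,0,2)[0]:
    if cv2.contourArea(k)<400: continue
    (x,y),wh,a=cv2.minAreaRect(k)
    print("px",round(x,1),round(y,1),np.round(wh,1),round(a,1),plane(c,[(x,y)],.046)[0,:2].round(4))
# side view of the box: compare navy/gold layout with the first picture
cd,D=snap("side","d"+n); _,D0=load("d4")
h=lambda I:cv2.inRange(cv2.cvtColor(I,cv2.COLOR_BGR2HSV),(100,60,0),(130,255,130))[255:330,235:345]
print("box navy px",np.count_nonzero(h(D0)),np.count_nonzero(h(D)),"diff",np.count_nonzero(h(D)^h(D0)))
cv2.imwrite("pics/z%s.png"%n,np.hstack([cv2.resize(D[250:335,230:350],(480,340)),cv2.resize(W,(320,340))]))
E
python3 look.py 7
```

```text
17.25 [0.5018 0.3023 0.2203] yaw 0.21
px 343.7 224.2 [36.9 38.9] 60.9 [0.5188 0.293 ]
px 284.0 213.5 [41. 38.] 90.0 [0.4654 0.3026]
px 356.5 179.7 [39.5 40.7] 8.7 [0.5294 0.3329]
px 287.5 170.0 [40. 39.] 90.0 [0.4692 0.3411]
box navy px 693 621 diff 1062
```

View pics/z7.png

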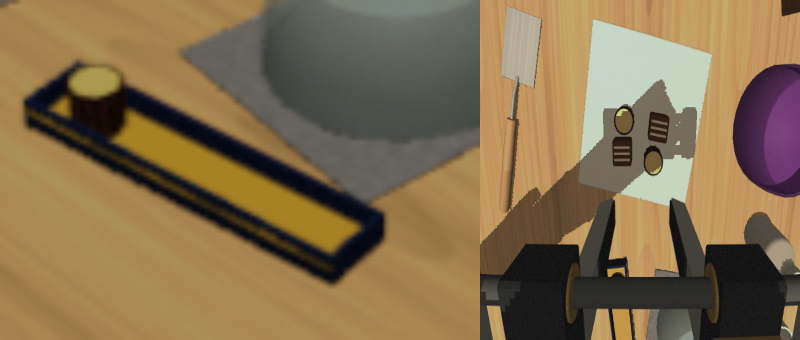

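The side crop shows one cup standing in the box's left end, but the box has shifted about 8 px to the left from its earlier place. I'll re-measure it with `d6` (before placing) and `d7` (after).

Run:
```python
from h import *
for n in ("d4","d6","d7"):
    c,I=load(n); h=cv2.cvtColor(I,cv2.COLOR_BGR2HSV)
    navy=cv2.inRange(h,(100,60,0),(130,255,130)); roi=np.zeros_like(navy); roi[255:330,225:345]=255
    k=max(cv2.findContours(cv2.morphologyEx(navy&roi,cv2.MORPH_CLOSE,np.ones((5,5))),0,2)[0],key=cv2.contourArea)
    b=cv2.approxPolyDP(cv2.convexHull(k),3,True)[:,0]; print(n,b.tolist(),plane(c,b,.02)[:,:2].round(3).tolist())
```

```text
d4 [[244, 275], [260, 267], [333, 303], [333, 309], [319, 319], [247, 282]] [[0.43, 0.103], [0.478, 0.098], [0.503, -0.124], [0.488, -0.137], [0.443, -0.137], [0.418, 0.076]]
d6 [[244, 275], [260, 267], [333, 303], [333, 309], [319, 319], [245, 281]] [[0.43, 0.103], [0.478, 0.098], [0.503, -0.124], [0.488, -0.137], [0.443, -0.137], [0.417, 0.083]]
d7 [[236, 275], [246, 268], [263, 272], [319, 300], [325, 308], [311, 319], [240, 282]] [[0.417, 0.117], [0.452, 0.121], [0.47, 0.078], [0.489, -0.093], [0.478, -0.122], [0.431, -0.125], [0.406, 0.089]]
```

{"op": "drive_tool", "data": {"motion": [[0.0656, 0.0544, 0, 0, 0, 0, 0.52], [0, 0, 0, 0, 0, 0.65, 0.52], [0, 0, 0.06, 0, 0, 0.65, 0.52], [0, 0, 0.06, 0, 0, 0, 0.52], [0, 0, 0.06, 0, 0, 0, 0.52], [0, 0, 0.06, 0, 0, 0, 0.52], [0, 0, 0.06, 0, 0, 0, 0.52], [0, 0, 0.06, 0, 0, 0, 0.52], [0, 0, 0.03, 0, 0, 0, 0.52], [0, 0, 0.016, 0, 0, 0, 0.52]]}}

```text
t: 18.18
ee_pos: [0.5268, 0.3282, 0.0131]
tcp_rot: [0.761, 0.649, -0.003, 0.0]
wrist_force: [0.0, 0.3, -0.6]
finger_gap: 0.049
gripper_force: 0.0
```

{"op": "drive_tool", "data": {"motion": [[0, 0, 0, 0, 0, 0, 0.52], [0, 0, 0, 0, 0, 0, 0], [0, 0, 0, 0, 0, 0, 0], [0, 0, 0, 0, 0, 0, 0], [0, 0, 0, 0, 0, 0, 0], [0, 0, 0, 0, 0, 0, 0]]}}

```text
t: 18.68
ee_pos: [0.5299, 0.3323, 0.0176]
tcp_rot: [0.76, 0.65, 0.001, 0.0]
wrist_force: [0.2, -0.3, 6.5]
finger_gap: 0.0335
gripper_force: 30.0
```

{"op": "drive_tool", "data": {"motion": [[0, 0, -0.03, 0, 0, 0, 0], [0, 0, -0.06, 0, 0, 0, 0], [0, 0, -0.06, 0, 0, 0, 0], [0, 0, -0.05, 0, 0, -0.65, 0], [0, 0, 0, 0, 0, -0.65, 0], [0, 0, 0, 0, 0, 0, 0]]}}

```text
t: 19.18
ee_pos: [0.5297, 0.3328, 0.1183]
tcp_rot: [0.706, 0.708, 0.002, 0.0]
wrist_force: [-0.3, -0.5, -0.0]
finger_gap: 0.0334
gripper_force: 30.0
```

{"op": "drive_tool", "data": {"motion": [[-0.0726, -0.0149, -0.03, 0, 0, 0, 0], [-0.0726, -0.0149, -0.03, 0, 0, 0, 0], [-0.0726, -0.0149, -0.03, 0, 0, 0, 0], [-0.0726, -0.0149, -0.03, 0, 0, 0, 0], [-0.0726, -0.0149, -0.03, 0, 0, 0, 0], [-0.0726, -0.0149, -0.03, 0, 0, 0, 0], [-0.0726, -0.0149, -0.03, 0, 0, 0, 0], [-0.0726, -0.0149, -0.03, 0, 0, 0, 0], [-0.0726, -0.0149, -0.03, 0, 0, 0, 0], [-0.0726, -0.0149, -0.03, 0, 0, 0, 0]]}}

```text
t: 20.02
ee_pos: [0.4527, -0.0326, 0.2661]
tcp_rot: [0.708, 0.706, -0.0, -0.001]
wrist_force: [0.6, -0.1, -0.2]
finger_gap: 0.0335
gripper_force: 30.0
```

{"op": "drive_tool", "data": {"motion": [[0, 0, 0, 0, 0, 0, 0], [0, 0, 0, 0, 0, 0, 0], [0, 0, 0, 0, 0, 0, 0]]}}

```text
t: 20.27
ee_pos: [0.4537, -0.0304, 0.2655]
tcp_rot: [0.708, 0.707, -0.0, -0.001]
wrist_force: [-0.7, 0.1, -1.3]
finger_gap: 0.0336
gripper_force: 30.0
```

Run:
```python
from h import *
s=bot.observe(); print(s["t"],s["ee_pos"],s["finger_gap"],R.from_quat(s["tcp_rot"]).as_matrix().round(3).tolist())
c,W=snap("wrist","w8")
from box import boxpose
boxpose("w8")
h=cv2.cvtColor(W,cv2.COLOR_BGR2HSV); navy=cv2.inRange(h,(100,60,0),(130,255,130)); V=W.copy(); V[navy>0]=(0,255,0)
cv2.imwrite("pics/v8.png",np.hstack([W[:,200:450],V[:,200:450]]))
```

```text
20.2667 [ 0.4537464  -0.03036637  0.2654667 ] 0.03359010349914223 [[0.001, 1.0, -0.001], [1.0, -0.001, 0.001], [0.001, -0.001, -1.0]]
w8 ang 6.44 width 0.048 n 26 27 t [-0.1461  0.0711] s mid 0.453
centre [0.4544 0.0136]
```

View pics/v8.png

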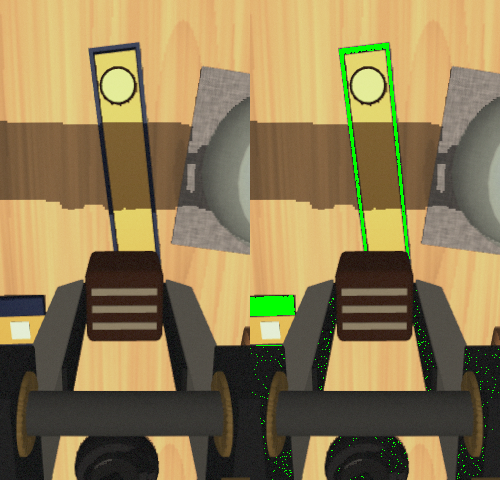

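The wrist view shows the square held cleanly. The placed cup is at (318,85), and the box's top edge runs from (289,49) to (339,43); its lower part is hidden by the held square. I'll find the centre from the top end and the side lines.

```bash
sed -i 's/\[.40,.13,.01\],\[.53,.13,.01\]/[.36,.17,.01],[.53,.17,.01]/; s/\[.40,-.15,.01\]/[.36,-.15,.01]/' box.py
python3 - <<'E'
from h import *
c,W=load("w8")
p=plane(c,[(289,49),(339,43)],.02)[:,:2]; print("top corners",p.round(4).tolist())
from box import boxpose
ctr,a=boxpose("w8"); ax=np.array([-np.sin(a),np.cos(a)]); ex=np.array([np.cos(a),np.sin(a)])
s=ctr@ex; top=max(p@ax); C=ex*s+ax*(p.mean(0)@ax-.119); print("centre",C.round(4), "mid-edge s",p.mean(0)@ex,s)
cup=plane(c,[(318,85)],.038)[0,:2]; print("cup",cup,"in box",(cup-C)@ex,(cup-C)@ax)
for t in (.04,0,-.04,-.08): print(t,(C+ax*t).round(4))
E
```

```text
top corners [[0.4187, 0.1184], [0.4672, 0.1237]]
w8 ang 6.44 width 0.0481 n 26 28 t [-0.1817  0.0711] s mid 0.453
centre [ 0.4564 -0.0041]
centre [0.4556 0.0027] mid-edge s 0.4537008729095942 0.45303060959468455
cup [0.44693505 0.08330845] in box 0.0004298283632396107 0.08104817455182334
0.04 [0.4511 0.0425]
0 [0.4556 0.0027]
-0.04 [ 0.4601 -0.037 ]
-0.08 [ 0.4646 -0.0768]
```

{"op": "drive_tool", "data": {"motion": [[0.0725, -0.0039, 0, 0, 0, 0, 0], [0.0725, -0.0039, 0, 0, 0, 0, 0], [0, 0, 0.06, 0, 0, -0.937, 0], [0, 0, 0.06, 0, 0, 0, 0], [0, 0, 0.06, 0, 0, 0, 0], [0, 0, 0.06, 0, 0, 0, 0], [0, 0, 0.06, 0, 0, 0, 0], [0, 0, 0.04, 0, 0, 0, 0], [0, 0, 0, 0, 0, 0, 0], [0, 0, 0, 0, 0, 0, 0]]}}

```text
t: 21.15
ee_pos: [0.4491, 0.0428, 0.095]
tcp_rot: [0.665, 0.746, -0.001, -0.001]
wrist_force: [-0.0, 0.3, -0.6]
finger_gap: 0.0334
gripper_force: 30.0
```

{"op": "drive_tool", "data": {"motion": [[0, 0, 0.05, 0, 0, 0, 0], [0, 0, 0.05, 0, 0, 0, 0], [0, 0, 0.03, 0, 0, 0, 0], [0, 0, 0.024, 0, 0, 0, 0], [0, 0, 0.01, 0, 0, 0, 0], [0, 0, 0.007, 0, 0, 0, 0], [0, 0, 0.002, 0, 0, 0, 0], [0, 0, 0, 0, 0, 0, 0]]}}

```text
t: 21.82
ee_pos: [0.4511, 0.0417, 0.0103]
tcp_rot: [0.666, 0.746, 0.001, 0.0]
wrist_force: [0.4, 0.1, -0.3]
finger_gap: 0.0336
gripper_force: 30.0
```

{"op": "drive_tool", "data": {"motion": [[0, 0, 0.002, 0, 0, 0, 0], [0, 0, 0, 0, 0, 0, 0], [0, 0, 0, 0, 0, 0, 0.5], [0, 0, 0, 0, 0, 0, 0.5], [0, 0, 0, 0, 0, 0, 0.5], [0, 0, -0.02, 0, 0, 0, 0.5], [0, 0, -0.06, 0, 0, 0, 0.5], [0, 0, -0.06, 0, 0, 0, 0.5], [0, 0, -0.06, 0, 0, 0, 0.5], [0, 0, 0, 0, 0, 0.937, 0.5]]}}

```text
t: 22.65
ee_pos: [0.4535, 0.0419, 0.113]
tcp_rot: [0.707, 0.707, 0.004, 0.002]
wrist_force: [0.6, 0.4, 0.3]
finger_gap: 0.0468
gripper_force: 0.0
```

{"op": "drive_tool", "data": {"motion": [[0.0644, 0.0128, -0.0276, 0, 0, 0, 0.5], [0.0644, 0.0128, -0.0276, 0, 0, 0, 0.5], [0.0644, 0.0128, -0.0276, 0, 0, 0, 0.5], [0.0644, 0.0128, -0.0276, 0, 0, 0, 0.5], [0.0644, 0.0128, -0.0276, 0, 0, 0, 0.5], [0.0644, 0.0128, -0.0276, 0, 0, 0, 0.5], [0.0644, 0.0128, -0.0276, 0, 0, 0, 0.5], [0.0644, 0.0128, -0.0276, 0, 0, 0, 0.5], [0, 0, 0, 0, 0, 0, 0.5], [0, 0, 0, 0, 0, 0, 0.5]]}}

```text
t: 23.48
ee_pos: [0.5012, 0.3013, 0.2193]
tcp_rot: [0.706, 0.708, 0.001, -0.0]
wrist_force: [0.4, -0.5, -0.4]
finger_gap: 0.0469
gripper_force: 0.0
```

```bash
sed -i 's/"d4"/"d7"/' look.py; python3 look.py 9
```

```text
23.48 [0.5012 0.3013 0.2193] yaw 0.2
px 344.7 223.4 [37.1 38.5] 63.4 [0.5189 0.2929]
px 284.5 212.5 [41. 39.] 90.0 [0.4652 0.3026]
px 288.5 168.5 [41. 39.] 90.0 [0.4695 0.3415]
box navy px 621 570 diff 99
```

{"op": "drive_tool", "data": {"motion": [[-0.018, 0.0364, 0, 0, 0, 0, 0.5], [0, 0, 0.03, 0, 0, 0.935, 0.5], [0, 0, 0.04, 0, 0, 0.935, 0.5], [0, 0, 0.04, 0, 0, 0.935, 0.5], [0, 0, 0.04, 0, 0, 0.935, 0.5], [0, 0, 0.04, 0, 0, 0.935, 0.5], [0, 0, 0.04, 0, 0, 0.935, 0.5], [0, 0, 0.04, 0, 0, 0.935, 0.5], [0, 0, 0, 0, 0, 0, 0.5], [0, 0, 0, 0, 0, 0, 0.5]]}}

```text
t: 24.42
ee_pos: [0.5188, 0.2879, 0.0831]
tcp_rot: [0.924, 0.383, -0.002, 0.001]
wrist_force: [0.4, 0.0, 0.5]
finger_gap: 0.0468
gripper_force: 0.0
```

Run:
```python
from h import *
s=bot.observe(); M=R.from_quat(s["tcp_rot"]).as_matrix(); print(s["ee_pos"].round(4),np.degrees(np.arctan2(M[1,1],M[0,1])))
```

```text
[0.5188 0.2879 0.0831] -44.93195007254377
```

{"op": "drive_tool", "data": {"motion": [[0, 0, 0.06, 0, 0, 0, 0.5], [0, 0, 0.04, 0, 0, 0, 0.5], [0, 0, 0.02, 0, 0, 0, 0.5], [0, 0, 0.012, 0, 0, 0, 0.5], [0, 0, 0.004, 0, 0, 0, 0.5], [0, 0, 0, 0, 0, 0, 0.5], [0, 0, 0, 0, 0, 0, 0], [0, 0, 0, 0, 0, 0, 0], [0, 0, 0, 0, 0, 0, 0], [0, 0, 0, 0, 0, 0, 0]]}}

```text
t: 25.25
ee_pos: [0.5206, 0.2903, 0.0171]
tcp_rot: [0.924, 0.383, 0.001, -0.0]
wrist_force: [-0.6, -0.6, 5.4]
finger_gap: 0.0341
gripper_force: 30.0
```

{"op": "drive_tool", "data": {"motion": [[0, 0, 0, 0, 0, 0, 0], [0, 0, -0.03, 0, 0, 0, 0], [0, 0, -0.06, 0, 0, 0, 0], [0, 0, -0.06, 0, 0, -0.935, 0], [0, 0, -0.05, 0, 0, -0.935, 0], [0, 0, 0, 0, 0, -0.935, 0], [0, 0, 0, 0, 0, -0.935, 0], [0, 0, 0, 0, 0, -0.935, 0], [0, 0, 0, 0, 0, -0.935, 0], [0, 0, 0, 0, 0, -0.935, 0]]}}

```text
t: 26.08
ee_pos: [0.5195, 0.29, 0.1161]
tcp_rot: [0.705, 0.709, -0.0, -0.0]
wrist_force: [-0.8, -0.5, -1.0]
finger_gap: 0.0344
gripper_force: 30.0
```

{"op": "drive_tool", "data": {"motion": [[-0.036, -0.0081, 0, 0, 0, 0, 0], [-0.0721, -0.0162, 0, 0, 0, 0, 0], [-0.0721, -0.0162, 0, 0, 0, 0, 0], [-0.0721, -0.0162, 0, 0, 0, 0, 0], [-0.0721, -0.0162, 0, 0, 0, 0, 0], [-0.0721, -0.0162, 0, 0, 0, 0, 0], [-0.0721, -0.0162, 0, 0, 0, 0, 0], [-0.0721, -0.0162, 0, 0, 0, 0, 0], [-0.036, -0.0081, 0, 0, 0, 0, 0], [0, 0, 0, 0, 0, -0.937, 0]]}}

```text
t: 26.92
ee_pos: [0.4531, -0.0037, 0.116]
tcp_rot: [0.669, 0.743, -0.002, 0.0]
wrist_force: [0.0, 1.1, -0.9]
finger_gap: 0.0339
gripper_force: 30.0
```

{"op": "drive_tool", "data": {"motion": [[0, 0, 0.06, 0, 0, 0, 0], [0, 0, 0.06, 0, 0, 0, 0], [0, 0, 0.05, 0, 0, 0, 0], [0, 0, 0.02, 0, 0, 0, 0], [0, 0, 0.012, 0, 0, 0, 0], [0, 0, 0.006, 0, 0, 0, 0], [0, 0, 0.004, 0, 0, 0, 0], [0, 0, 0.002, 0, 0, 0, 0], [0, 0, 0, 0, 0, 0, 0]]}}

```text
t: 27.67
ee_pos: [0.4555, 0.0017, 0.0095]
tcp_rot: [0.666, 0.746, 0.0, 0.0]
wrist_force: [0.4, 0.8, -0.0]
finger_gap: 0.0339
gripper_force: 30.0
```

{"op": "drive_tool", "data": {"motion": [[0, 0, 0.001, 0, 0, 0, 0], [0, 0, 0, 0, 0, 0, 0.5], [0, 0, 0, 0, 0, 0, 0.5], [0, 0, 0, 0, 0, 0, 0.5], [0, 0, 0, 0, 0, 0, 0.5], [0, 0, -0.021, 0, 0, 0, 0.5], [0, 0, -0.06, 0, 0, 0, 0.5], [0, 0, -0.06, 0, 0, 0, 0.5], [0, 0, -0.06, 0, 0, 0, 0.5], [0, 0, 0, 0, 0, 0.937, 0.5]]}}

```text
t: 28.5
ee_pos: [0.4582, 0.0019, 0.1134]
tcp_rot: [0.707, 0.707, 0.003, 0.003]
wrist_force: [0.7, 0.4, 0.3]
finger_gap: 0.0474
gripper_force: 0.0
```

{"op": "drive_tool", "data": {"motion": [[0.0661, 0.0104, -0.0244, 0, 0, 0, 0.5], [0.0661, 0.0104, -0.0244, 0, 0, 0, 0.5], [0.0661, 0.0104, -0.0244, 0, 0, 0, 0.5], [0.0661, 0.0104, -0.0244, 0, 0, 0, 0.5], [0.0661, 0.0104, -0.0244, 0, 0, 0, 0.5], [0.0661, 0.0104, -0.0244, 0, 0, 0, 0.5], [0.0661, 0.0104, -0.0244, 0, 0, 0, 0.5], [0.0661, 0.0104, -0.0244, 0, 0, 0, 0.5], [0.0661, 0.0104, -0.0244, 0, 0, 0, 0.5], [0, 0, 0, 0, 0, 0, 0.5]]}}

```text
t: 29.33
ee_pos: [0.502, 0.3087, 0.221]
tcp_rot: [0.704, 0.71, 0.004, -0.002]
wrist_force: [-0.0, 1.2, 0.2]
finger_gap: 0.047
gripper_force: 0.0
```

```bash
python3 look.py 10
```

```text
29.33 [0.502  0.3087 0.221 ] yaw 0.48
px 283.5 221.0 [40. 39.] 90.0 [0.4654 0.3029]
px 287.5 178.0 [40. 39.] 90.0 [0.4694 0.3415]
box navy px 621 531 diff 152
```

{"op": "drive_tool", "data": {"motion": [[0.005, -0.0732, 0, 0, 0, 0, 0.5], [0, 0, 0.06, 0, 0, 0, 0.5], [0, 0, 0.06, 0, 0, 0, 0.5], [0, 0, 0.06, 0, 0, 0, 0.5], [0, 0, 0.06, 0, 0, 0, 0.5], [0, 0, 0.06, 0, 0, 0, 0.5], [0, 0, 0.05, 0, 0, 0, 0.5], [0, 0, 0.03, 0, 0, 0, 0.5], [0, 0, 0.018, 0, 0, 0, 0.5], [0, 0, 0.008, 0, 0, 0, 0.5]]}}

```text
t: 30.27
ee_pos: [0.4643, 0.2993, 0.0143]
tcp_rot: [0.708, 0.707, -0.002, 0.0]
wrist_force: [-0.2, 0.7, 0.2]
finger_gap: 0.0468
gripper_force: 0.0
```

{"op": "drive_tool", "data": {"motion": [[0, 0, 0, 0, 0, 0, 0.5], [0, 0, 0, 0, 0, 0, 0], [0, 0, 0, 0, 0, 0, 0], [0, 0, 0, 0, 0, 0, 0], [0, 0, 0, 0, 0, 0, 0], [0, 0, 0, 0, 0, 0, 0]]}}

```text
t: 30.77
ee_pos: [0.4659, 0.302, 0.0169]
tcp_rot: [0.707, 0.707, 0.001, 0.0]
wrist_force: [-0.5, -1.0, 6.5]
finger_gap: 0.0337
gripper_force: 30.0
```

{"op": "drive_tool", "data": {"motion": [[0, 0, -0.03, 0, 0, 0, 0], [0, 0, -0.06, 0, 0, 0, 0], [0, 0, -0.06, 0, 0, 0, 0], [0, 0, -0.05, 0, 0, 0, 0], [0, 0, 0, 0, 0, 0, 0]]}}

```text
t: 31.18
ee_pos: [0.468, 0.3038, 0.1207]
tcp_rot: [0.707, 0.707, 0.005, 0.001]
wrist_force: [0.8, 0.8, -0.2]
finger_gap: 0.0337
gripper_force: 30.0
```

{"op": "drive_tool", "data": {"motion": [[-0.0377, -0.0006, 0, 0, 0, 0, 0], [-0.0754, -0.0012, 0, 0, 0, 0, 0], [-0.0754, -0.0012, 0, 0, 0, 0, 0], [-0.0754, -0.0012, 0, 0, 0, 0, 0], [-0.0754, -0.0012, 0, 0, 0, 0, 0], [-0.0754, -0.0012, 0, 0, 0, 0, 0], [-0.0754, -0.0012, 0, 0, 0, 0, 0], [-0.0754, -0.0012, 0, 0, 0, 0, 0], [-0.0754, -0.0012, 0, 0, 0, 0, 0], [-0.0377, -0.0006, 0, 0, 0, 0, 0]]}}

```text
t: 32.02
ee_pos: [0.4585, -0.0427, 0.1154]
tcp_rot: [0.709, 0.705, -0.001, 0.0]
wrist_force: [0.3, -0.5, -0.2]
finger_gap: 0.0335
gripper_force: 30.0
```

{"op": "drive_tool", "data": {"motion": [[0, 0, 0, 0, 0, -0.937, 0], [0, 0, 0.06, 0, 0, 0, 0], [0, 0, 0.06, 0, 0, 0, 0], [0, 0, 0.05, 0, 0, 0, 0], [0, 0, 0.02, 0, 0, 0, 0], [0, 0, 0.012, 0, 0, 0, 0], [0, 0, 0.006, 0, 0, 0, 0], [0, 0, 0.004, 0, 0, 0, 0], [0, 0, 0.002, 0, 0, 0, 0], [0, 0, 0, 0, 0, 0, 0]]}}

```text
t: 32.85
ee_pos: [0.4602, -0.0377, 0.0093]
tcp_rot: [0.666, 0.746, 0.0, 0.0]
wrist_force: [-0.1, 0.1, -0.9]
finger_gap: 0.0334
gripper_force: 30.0
```

{"op": "drive_tool", "data": {"motion": [[0, 0, 0.001, 0, 0, 0, 0], [0, 0, 0, 0, 0, 0, 0.5], [0, 0, 0, 0, 0, 0, 0.5], [0, 0, 0, 0, 0, 0, 0.5], [0, 0, 0, 0, 0, 0, 0.5], [0, 0, -0.021, 0, 0, 0, 0.5], [0, 0, -0.06, 0, 0, 0, 0.5], [0, 0, -0.06, 0, 0, 0, 0.5], [0, 0, -0.06, 0, 0, 0, 0.5], [0, 0, 0, 0, 0, 0.937, 0.5]]}}

```text
t: 33.68
ee_pos: [0.463, -0.0377, 0.1132]
tcp_rot: [0.707, 0.707, 0.003, 0.003]
wrist_force: [0.7, 0.2, 0.6]
finger_gap: 0.0469
gripper_force: 0.0
```

{"op": "drive_tool", "data": {"motion": [[0.0756, 0.0019, -0.022, 0, 0, 0, 0.5], [0.0756, 0.0019, -0.022, 0, 0, 0, 0.5], [0.0756, 0.0019, -0.022, 0, 0, 0, 0.5], [0.0756, 0.0019, -0.022, 0, 0, 0, 0.5], [0.0756, 0.0019, -0.022, 0, 0, 0, 0.5], [0.0756, 0.0019, -0.022, 0, 0, 0, 0.5], [0.0756, 0.0019, -0.022, 0, 0, 0, 0.5], [0.0756, 0.0019, -0.022, 0, 0, 0, 0.5], [0.0756, 0.0019, -0.022, 0, 0, 0, 0.5], [0.0756, 0.0019, -0.022, 0, 0, 0, 0.5]]}}

```text
t: 34.52
ee_pos: [0.4686, 0.342, 0.2194]
tcp_rot: [0.707, 0.707, -0.0, 0.0]
wrist_force: [-0.2, -0.6, -0.4]
finger_gap: 0.0476
gripper_force: 0.0
```

```bash
python3 look.py 11
```

```text
34.52 [0.4686 0.342  0.2194] yaw 0.01
px 401.3 301.9 [52.4 36.8] 9.9 [0.5406 0.2573]
px 326.0 212.5 [41. 38.] 90.0 [0.4694 0.3431]
box navy px 621 472 diff 221
```

{"op": "drive_tool", "data": {"motion": [[0, 0, 0.06, 0, 0, 0, 0.5], [0, 0, 0.06, 0, 0, 0, 0.5], [0, 0, 0.06, 0, 0, 0, 0.5], [0, 0, 0.06, 0, 0, 0, 0.5], [0, 0, 0.06, 0, 0, 0, 0.5], [0, 0, 0.05, 0, 0, 0, 0.5], [0, 0, 0.03, 0, 0, 0, 0.5], [0, 0, 0.018, 0, 0, 0, 0.5], [0, 0, 0.008, 0, 0, 0, 0.5], [0, 0, 0, 0, 0, 0, 0.5]]}}

```text
t: 35.45
ee_pos: [0.469, 0.3397, 0.0153]
tcp_rot: [0.707, 0.707, -0.001, -0.0]
wrist_force: [-0.7, 0.4, 0.0]
finger_gap: 0.0471
gripper_force: 0.0
```

{"op": "drive_tool", "data": {"motion": [[0, 0, 0, 0, 0, 0, 0], [0, 0, 0, 0, 0, 0, 0], [0, 0, 0, 0, 0, 0, 0], [0, 0, 0, 0, 0, 0, 0], [0, 0, 0, 0, 0, 0, 0], [0, 0, -0.03, 0, 0, 0, 0], [0, 0, -0.06, 0, 0, 0, 0], [0, 0, -0.06, 0, 0, 0, 0], [0, 0, -0.05, 0, 0, 0, 0], [0, 0, 0, 0, 0, 0, 0]]}}

```text
t: 36.28
ee_pos: [0.472, 0.3427, 0.1209]
tcp_rot: [0.707, 0.707, 0.005, 0.001]
wrist_force: [1.9, 0.5, -0.4]
finger_gap: 0.034
gripper_force: 30.0
```

{"op": "drive_tool", "data": {"motion": [[-0.038, -0.0005, 0, 0, 0, 0, 0], [-0.076, -0.0009, 0, 0, 0, 0, 0], [-0.076, -0.0009, 0, 0, 0, 0, 0], [-0.076, -0.0009, 0, 0, 0, 0, 0], [-0.076, -0.0009, 0, 0, 0, 0, 0], [-0.076, -0.0009, 0, 0, 0, 0, 0], [-0.076, -0.0009, 0, 0, 0, 0, 0], [-0.076, -0.0009, 0, 0, 0, 0, 0], [-0.076, -0.0009, 0, 0, 0, 0, 0], [-0.076, -0.0009, 0, 0, 0, 0, 0]]}}

```text
t: 37.12
ee_pos: [0.4642, -0.0224, 0.1154]
tcp_rot: [0.707, 0.707, -0.0, -0.0]
wrist_force: [1.3, 0.1, -1.0]
finger_gap: 0.0339
gripper_force: 30.0
```

{"op": "drive_tool", "data": {"motion": [[-0.076, -0.0009, 0, 0, 0, 0, 0], [-0.038, -0.0005, 0, 0, 0, 0, 0], [0, 0, 0, 0, 0, -0.937, 0], [0, 0, 0, 0, 0, 0, 0], [0, 0, 0, 0, 0, 0, 0]]}}

```text
t: 37.53
ee_pos: [0.4638, -0.0774, 0.1154]
tcp_rot: [0.667, 0.745, 0.0, -0.0]
wrist_force: [-0.2, 0.9, -0.0]
finger_gap: 0.0342
gripper_force: 30.0
```

Run:
```python
from h import *
s=bot.observe(); print(s["t"],s["ee_pos"].round(4),s["finger_gap"],s["gripper_force"])
c,I=snap("scene","s12"); c2,D=snap("side","d12")
cv2.imwrite("pics/z12.png",np.hstack([cv2.resize(D[200:340,220:360],(400,400)),cv2.resize(I[170:310,250:390],(400,400))]))
```

```text
37.5333 [ 0.4638 -0.0774  0.1154] 0.034153776671304675 29.99962627887726
```

View pics/z12.png

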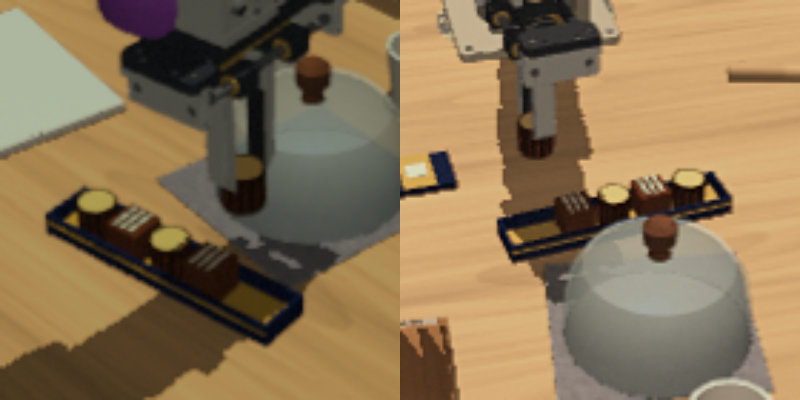

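Both crops show four pralines upright in a row in the box, with the last slot free under the held cup. Next I place it.

{"op": "drive_tool", "data": {"motion": [[0, 0, 0.06, 0, 0, 0, 0], [0, 0, 0.06, 0, 0, 0, 0], [0, 0, 0.05, 0, 0, 0, 0], [0, 0, 0.02, 0, 0, 0, 0], [0, 0, 0.012, 0, 0, 0, 0], [0, 0, 0.006, 0, 0, 0, 0], [0, 0, 0.004, 0, 0, 0, 0], [0, 0, 0.002, 0, 0, 0, 0], [0, 0, 0.001, 0, 0, 0, 0], [0, 0, 0, 0, 0, 0, 0]]}}

```text
t: 38.47
ee_pos: [0.4648, -0.0777, 0.009]
tcp_rot: [0.666, 0.746, 0.0, 0.001]
wrist_force: [0.6, 1.0, 1.0]
finger_gap: 0.0339
gripper_force: 30.0
```

{"op": "drive_tool", "data": {"motion": [[0, 0, 0, 0, 0, 0, 0.5], [0, 0, 0, 0, 0, 0, 0.5], [0, 0, 0, 0, 0, 0, 0.5], [0, 0, 0, 0, 0, 0, 0.5], [0, 0, -0.021, 0, 0, 0, 0.5], [0, 0, -0.06, 0, 0, 0, 0.5], [0, 0, -0.08, 0, 0, 0, 0.5], [0, 0, -0.08, 0, 0, 0, 0.5], [0, 0, -0.08, 0, 0, 0, 0.5], [0, 0, 0, 0, 0, 0.937, 0.5]]}}

```text
t: 39.3
ee_pos: [0.4689, -0.078, 0.1753]
tcp_rot: [0.707, 0.707, 0.004, 0.005]
wrist_force: [-0.3, 0.0, -0.3]
finger_gap: 0.0471
gripper_force: 0.0
```

{"op": "drive_tool", "data": {"motion": [[-0.0706, -0.0049, -0.0262, 0, 0, 0, 0.5], [-0.0706, -0.0049, -0.0262, 0, 0, 0, 0.5], [-0.0706, -0.0049, -0.0262, 0, 0, 0, 0.5], [0, 0, 0, 0, 0, 0, 0.5], [0, 0, 0, 0, 0, 0, 0.5]]}}

```text
t: 39.72
ee_pos: [0.4566, -0.1859, 0.2086]
tcp_rot: [0.709, 0.705, 0.0, 0.001]
wrist_force: [0.6, 0.7, 0.3]
finger_gap: 0.0472
gripper_force: 0.0
```

Run:
```python
from h import *
c,W=snap("wrist","w13"); snap("side","d13"); snap("scene","s13")
C=np.array([.4556,.0027]);a=np.radians(6.44);ax=np.array([-np.sin(a),np.cos(a)]);ex=np.array([np.cos(a),np.sin(a)])
for n in ("w13","s13","d13"):
    c,I=load(n); h=cv2.cvtColor(I,cv2.COLOR_BGR2HSV)
    # pale tops: yellowish bright low-sat vs gold floor; sample colour at the expected top centres and find blobs near them
    for t in (.08,.04,0,-.04,-.08):
        p=proj(c,[np.r_[C+ax*t,.038]])[0]
        x,y=int(round(p[0])),int(round(p[1]))
        if not(3<=x<637 and 3<=y<477): print(n,t,"out"); continue
        print(n,t,(x,y),np.median(h[y-2:y+3,x-2:x+3].reshape(-1,3),0))
```

```text
w13 0.08 out
w13 0.04 out
w13 0 out
w13 -0.04 (328, 32) [ 10. 141. 133.]
w13 -0.08 (334, 84) [ 33.  91. 235.]
s13 0.08 (350, 231) [ 23. 112. 218.]
s13 0.04 (338, 234) [ 19.  77. 160.]
s13 0 (325, 237) [ 23. 111. 218.]
s13 -0.04 (312, 240) [ 20.  74. 163.]
s13 -0.08 (299, 243) [ 23. 112. 219.]
d13 0.08 (254, 270) [ 25. 139. 173.]
d13 0.04 (266, 276) [ 24.  76. 113.]
d13 0 (279, 282) [ 25. 139. 173.]
d13 -0.04 (292, 289) [ 24.  72. 122.]
d13 -0.08 (306, 296) [ 25. 139. 173.]
```

{"op": "drive_tool", "data": {"motion": [[-0.0706, -0.0049, -0.0262, 0, 0, 0, 1], [-0.0706, -0.0049, -0.0262, 0, 0, 0, 1], [-0.0706, -0.0049, -0.0262, 0, 0, 0, 1], [-0.0706, -0.0049, -0.0262, 0, 0, 0, 1], [-0.0706, -0.0049, -0.0262, 0, 0, 0, 1], [-0.0706, -0.0049, -0.0262, 0, 0, 0, 1], [-0.0706, -0.0049, -0.0262, 0, 0, 0, 1], [0, 0, 0, 0, 0, 0, 1], [0, 0, 0, 0, 0, 0, 1]]}}

```text
t: 40.62
ee_pos: [0.4398, -0.4313, 0.2991]
tcp_rot: [0.708, 0.707, 0.0, -0.0]
wrist_force: [-0.3, 1.4, -0.7]
finger_gap: 0.094
gripper_force: 0.0
```

All five tops sit where expected in both views. Next I find the scanner and the ticket.

Run:
```python
from h import *
s=bot.observe(); print(s["t"],s["ee_pos"].round(4),s["q"].round(2))
snap("wrist","w14");snap("side","d14");snap("scene","s14")
for n in ("w14","s14","d14","side0","scene0"):
    c,I=load(n); h=cv2.cvtColor(I,cv2.COLOR_BGR2HSV)
    P=proj(c,[[.44,-.385,.1]])[0]; rad={"w14":190}.get(n,75)
    roi=np.zeros(I.shape[:2],np.uint8); cv2.circle(roi,tuple(int(v) for v in P),rad,255,-1)
    org=cv2.inRange(h,(5,190,120),(16,255,255))&roi
    red=(cv2.inRange(h,(0,150,80),(4,255,255))|cv2.inRange(h,(172,150,80),(180,255,255)))&roi
    blk=cv2.inRange(I,(0,0,0),(48,48,48))&roi
    print(n,P.round())
    for nm,m in (("org",org),("red",red),("blk",blk)):
        for k in sorted(cv2.findContours(m,0,2)[0],key=cv2.contourArea)[::-1][:3]:
            if cv2.contourArea(k)<6: continue
            (x,y),wh,a=cv2.minAreaRect(k); print("  ",nm,cv2.contourArea(k),round(x,1),round(y,1),np.round(wh,1),round(a,1),cv2.boundingRect(k))
```

```text
40.6167 [ 0.4398 -0.4313  0.2991] [ 0.83  0.48 -0.17  1.45  0.08  1.21  0.65]
w14 [325. 159.]
   blk 8395.0 321.0 153.4 [ 98.4 110.8] 59.0 (267, 101, 114, 109)
   blk 1186.0 401.5 314.5 [30.9 90.8] 63.4 (365, 283, 82, 61)
   blk 854.5 435.6 186.6 [36.7 56.3] 32.6 (416, 166, 51, 55)
s14 [183. 235.]
   org 104.5 180.3 215.5 [18.7  6.9] 59.0 (173, 207, 15, 18)
   blk 1528.0 180.4 243.1 [71.8 39.4] 65.4 (166, 205, 44, 73)
   blk 66.0 239.5 231.5 [ 9.4 14.6] 80.5 (232, 226, 15, 12)
   blk 27.0 179.1 283.3 [7.6 7.6] 26.6 (174, 279, 8, 10)
d14 [415. 350.]
   blk 2871.0 410.0 363.5 [87. 56.] 90.0 (382, 320, 57, 88)
   blk 691.0 466.7 353.9 [29.8 32.5] 12.1 (451, 335, 34, 36)
side0 [415. 350.]
   blk 2818.5 416.9 365.7 [56.5 85.1] 23.5 (382, 318, 56, 89)
   blk 691.0 466.7 353.9 [29.8 32.5] 12.1 (451, 335, 34, 36)
scene0 [183. 235.]
   org 115.0 180.1 215.8 [18.9  7.3] 58.4 (173, 207, 16, 19)
   blk 1313.0 180.6 243.0 [71.9 38.7] 66.0 (166, 205, 44, 73)
   blk 21.0 245.5 237.8 [ 2.1 23.3] 80.5 (234, 236, 24, 5)
   blk 19.5 178.6 283.3 [6.7 7.2] 26.6 (174, 279, 7, 10)
```

Run:
```python
from h import *
c,I=load("w14"); h=cv2.cvtColor(I,cv2.COLOR_BGR2HSV)
k=max(cv2.findContours(cv2.inRange(I,(0,0,0),(48,48,48))[90:225,255:395].copy(),0,2)[0],key=cv2.contourArea)
for y in range(98,216,3):
    r=""
    for x in range(258,392,2):
        H,S,V=map(int,h[y,x])
        r+= "o" if (S>150 and V>110 and (H<16)) else "r" if (S>150 and (H<5 or H>170) and V>50) else "g" if (40<H<90 and S>100 and V>60) else "#" if V<22 else "+" if V<48 else "-" if V<90 and S<120 else "."
    print(y,r)
```

```text
98 ...................................................................
101 ..............................-+++++++-............................
104 .........................-+####+##+########-.......................
107 ......................-##+###++++#++++##+++##++-...................
110 ....................+###+#++++++++###+++++++++#++..................
113 ...................+#+#++#++#+#+++##++++#++#+###+++................
116 .................###++#++##+#+#+++#+++#+#+++#++##++#+..............
119 ................##+++++#+#+#++##+++#++###+++##++#+#+++.............
122 ...............###+++#+#+#+##++#+#+#++++++++++#+#++++##............
125 ..............##++#++++++++++++++++##+##+#+####++++++++#...........
128 .............#+##+#+#+#++++++++++#+#+#+#+#++#+#+++#+###++..........
131 ............++++#++#+##+++++++++##+##++##++++#+#++##++#+#..........
134 ............####++##+#++++++++++++++##+#++###+++##+.gg+#++.........
137 ...........+##+#++#+#++++##++##+##+++#+++...+#+++.ggggg+++.........
140 ...........##+#+#+###++++#+#++###++++#+......#++#+.gg+++###........
143 ..........-###+++
[... 1078 characters left out ...]
+##+##++#+#+++++##++#++###+++++#+++-................
191 ...........####+#++#+###+#++#+##+##+++#+#++##+##+-.................
194 ............#++#++##+#+#++++++#+++#++#+#++#+#+.....................
197 .............####+#+++###+#+#++#+#####+##++........................
200 ..............####+#+###++++++#+...................................
203 ...............#++#####++##+#-.....................................
206 ................++++#+##+..........................................
209 ..................-+-..............................................
212 ...................................................................
215 ...................................................................
```

Run:
```python
from h import *
from scipy.optimize import least_squares
cw,I=load("w14"); cs,S=load("s14"); cd,D=load("d14")
print("org rear",two(cw,(309.5,174),cs,(175.4,207.5)),"front",two(cw,(349.5,145),cs,(185.1,223.6)))
m=cv2.inRange(I,(0,0,0),(60,60,60)); L=[]
for y in range(103,152,2):
    r=np.nonzero(m[y,262:400])[0]+262; L+=[(r.min(),y),(r.max(),y)]
for y in range(152,186,3):
    r=np.nonzero(m[y,262:400])[0]+262; L+=[(r.max(),y)]
for z in (0.,.01,.026):
    P=plane(cw,L,z)[:,:2]; f=least_squares(lambda q:np.hypot(P[:,0]-q[0],P[:,1]-q[1])-q[2],[.44,-.38,.055],loss="soft_l1",f_scale=.001); print("dish wrist",z,f.x.round(4),np.abs(f.fun).mean().round(5))
m=cv2.inRange(D,(0,0,0),(60,60,60)); L=[]
for y in range(378,404,2):
    r=np.nonzero(m[y,375:447])[0]+375; L+=[(r.min(),y),(r.max(),y)]
for z in (0.,.01): 
    P=plane(cd,L,z)[:,:2]; f=least_squares(lambda q:np.hypot(P[:,0]-q[0],P[:,1]-q[1])-q[2],[.44,-.38,.055],loss="soft_l1",f_scale=.001); print("dish side",z,f.x.round(4),np.abs(f.fun).mean().round(5))
# head outline corners in wrist (rear edge): left apex ~ (268,170), bottom apex ~(294,209)
```

```text
org rear (array([ 0.42819778, -0.39013899,  0.18228175]), np.float64(0.0009267921211494377)) front (array([ 0.45934282, -0.37081599,  0.14955211]), np.float64(0.0012588781456064693))
dish wrist 0.0 [ 0.442  -0.3842  0.056 ] 0.00069
dish wrist 0.01 [ 0.442  -0.3836  0.0549] 0.00067
dish wrist 0.026 [ 0.4419 -0.3827  0.0531] 0.00065
dish side 0.0 [ 0.4459 -0.3802  0.056 ] 0.00082
dish side 0.01 [ 0.4382 -0.3847  0.0553] 0.00081
```

{"op": "drive_tool", "data": {"motion": [[0.0468, 0.0009, 0, 0, 0, 0.937, 1], [0, 0, 0, 0, 0, 0.937, 1], [0, 0, 0, 0, 0, 0.937, 1], [0, 0, 0, 0, 0, 0.937, 1], [0, 0, 0, 0, 0, 0.937, 1], [0, 0, 0, 0, 0, 0.937, 1], [0, 0, 0, 0, 0, 0.937, 1], [0, 0, 0, 0, 0, 0.937, 1], [0, 0, 0, 0, 0, 0.937, 1]]}}

```text
t: 41.52
ee_pos: [0.4408, -0.4048, 0.2993]
tcp_rot: [0.962, 0.275, 0.0, -0.001]
wrist_force: [0.2, 0.2, -0.6]
finger_gap: 0.0942
gripper_force: 0.0
```

```bash
cat > st.py <<'E'
from h import *
s=bot.observe(); M=R.from_quat(s["tcp_rot"]).as_matrix(); print(s["t"],s["ee_pos"].round(4),"yaw",np.degrees(np.arctan2(M[1,1],M[0,1])).round(2),"q",s["q"].round(2),s["wrist_force"].round(1),s["finger_gap"])
d=lambda x,y,z:print("tool shift norm",(M.T@(np.array([x,y,z])-s["ee_pos"])/.5).round(4))
E
python3 -c "
from st import *
d(.441,-.383,.3)"
```

```text
41.5167 [ 0.4408 -0.4048  0.2993] yaw -58.11 q [ 0.65  0.45  0.07  1.51 -0.03  1.19 -0.29] [ 0.2  0.2 -0.6] 0.09419758331159295
tool shift norm [ 0.0233 -0.0368 -0.0012]
```

{"op": "drive_tool", "data": {"motion": [[0.0233, -0.0385, 0, 0, 0, 0, 1], [0, 0, 0, 0, 0, 0, 1], [0, 0, 0.04, 0, 0, 0, 1], [0, 0, 0.06, 0, 0, 0, 1], [0, 0, 0.06, 0, 0, 0, 1], [0, 0, 0.06, 0, 0, 0, 1], [0, 0, 0.06, 0, 0, 0, 1], [0, 0, 0.04, 0, 0, 0, 1], [0, 0, 0, 0, 0, 0, 1], [0, 0, 0, 0, 0, 0, 1]]}}

```text
t: 42.35
ee_pos: [0.4398, -0.3835, 0.1391]
tcp_rot: [0.961, 0.277, -0.001, -0.001]
wrist_force: [-0.1, 0.5, 0.4]
finger_gap: 0.0938
gripper_force: 0.0
```

```bash
python3 -c "
from st import *
d(.441,-.383,.117)
from h import *
c,I=snap('side','d15'); c,I=snap('scene','s15')"
```

```text
42.35 [ 0.4398 -0.3835  0.1391] yaw -57.87 q [ 0.64  0.59  0.05  1.76 -0.04  0.8  -0.3 ] [-0.1  0.5  0.4] 0.09375880465355901
tool shift norm [0.0027 0.0006 0.0443]
```

{"op": "drive_tool", "data": {"motion": [[0, 0, 0.03, 0, 0, 0, 1], [0, 0, 0.016, 0, 0, 0, 1], [0, 0, 0, 0, 0, 0, 0], [0, 0, 0, 0, 0, 0, 0], [0, 0, 0, 0, 0, 0, 0], [0, 0, 0, 0, 0, 0, 0], [0, 0, 0, 0, 0, 0, 0], [0, 0, 0, 0, 0, 0, 0], [0, 0, 0, 0, 0, 0, 0], [0, 0, 0, 0, 0, 0, 0]]}}

```text
t: 43.28
ee_pos: [0.4398, -0.3848, 0.1169]
tcp_rot: [0.961, 0.276, 0.0, -0.0]
wrist_force: [0.6, -0.4, 1.6]
finger_gap: 0.0456
gripper_force: 29.9
```

```bash
python3 -c "
from st import *
print(s['gripper_force'])"
```

```text
43.2833 [ 0.4398 -0.3848  0.1169] yaw -57.98 q [ 0.64  0.62  0.05  1.78 -0.04  0.75 -0.3 ] [ 0.6 -0.4  1.6] 0.0455521341619054
29.90476906299591
```

Run:
```python
from h import *
c,D=load("d14"); b=lambda L:np.array(L)/2.2+(140,160); h=.047*np.sin(np.radians(40))
hi=plane(c,b([(598,213),(662,251)]),.075+h);lo=plane(c,b([(551,279),(614,319)]),.075-h)
print("by hand",hi[:,:2].round(4),lo[:,:2].round(4)); P=np.r_[hi,lo].mean(0); print(P.round(4))
y=(hi[0]-hi[1]+lo[0]-lo[1]); print("yaw",np.degrees(np.arctan2(-y[0],y[1])),"w",np.linalg.norm(y)/2, "dx",(hi-lo).mean(0))
hs=cv2.cvtColor(D,cv2.COLOR_BGR2HSV); m=((hs[:,:,1]<70)&(hs[:,:,2]>120)).astype(np.uint8); r=np.zeros_like(m); r[250:312,385:452]=1; m&=r
m=cv2.morphologyEx(m,cv2.MORPH_CLOSE,np.ones((9,9))); k=max(cv2.findContours(m,0,2)[0],key=cv2.contourArea)
q=cv2.approxPolyDP(cv2.convexHull(k),4,True)[:,0]; print("mask quad",q.tolist(),"hand",b([(598,213),(662,251),(614,319),(551,279)]).round(1).tolist())
M=cv2.moments(k); o,d=ray(c,(M["m10"]/M["m00"],M["m01"]/M["m00"])); print("centroid at .075",o+d*((.075-o[2])/d[2]))
```

```text
by hand [[ 0.6685 -0.2121]
 [ 0.66   -0.2957]] [[ 0.6122 -0.2   ]
 [ 0.6053 -0.2842]]
[ 0.6365 -0.248   0.075 ]
yaw -5.239932218918828 w 0.08424695830367952 dx [ 0.05547598 -0.01176814  0.06042204]
mask quad [[408, 258], [436, 280], [421, 304], [391, 284]] hand [[411.8, 256.8], [440.9, 274.1], [419.1, 305.0], [390.5, 286.8]]
centroid at .075 [ 0.63168409 -0.24654332  0.075     ]
```

{"op": "drive_tool", "data": {"motion": [[0, 0, -0.02, 0, 0, 0, 0], [0, 0, -0.04, 0, 0, 0, 0], [0, 0, -0.05, 0, 0, 0, 0], [0, 0, -0.05, 0, 0, 0, 0], [0, 0, 0, 0, 0, 0, 0]]}}

```text
t: 43.7
ee_pos: [0.4424, -0.387, 0.2019]
tcp_rot: [0.961, 0.276, 0.003, 0.004]
wrist_force: [1.0, -0.8, -2.0]
finger_gap: 0.0464
gripper_force: 29.9
```

{"op": "drive_tool", "data": {"motion": [[0.0253, -0.0137, 0, 0, 0, 0, 0], [0.0506, -0.0274, 0, 0, 0, 0, 0], [0.0506, -0.0274, 0, 0, 0, 0, 0], [0.0506, -0.0274, 0, 0, 0, 0, 0], [0.0506, -0.0274, 0, 0, 0, 0, 0], [0.0506, -0.0274, 0, 0, 0, 0, 0], [0.0253, -0.0137, 0, 0, 0, 0, 0], [0, 0, 0, 0, 0, 0, 0]]}}

```text
t: 44.37
ee_pos: [0.5266, -0.2275, 0.195]
tcp_rot: [0.96, 0.28, -0.0, -0.003]
wrist_force: [0.7, 0.4, -2.2]
finger_gap: 0.0457
gripper_force: 29.9
```

{"op": "drive_tool", "data": {"motion": [[0, 0, 0.01, 0, 0, 0.81, 0], [0, 0, 0.01, 0, 0, 0.81, 0], [0, 0, 0.02, 0, 0, 0.81, 0], [0, 0, 0.02, 0, 0, 0.81, 0], [0, 0, 0.02, 0, 0, 0.81, 0], [0, 0, 0.02, 0, 0, 0.81, 0], [0, 0, 0.009, 0, 0, 0.81, 0], [0, 0, 0, 0, 0, 0, 0], [0, 0, 0, 0, 0, 0, 0]]}}

```text
t: 45.12
ee_pos: [0.5238, -0.2345, 0.1413]
tcp_rot: [0.998, -0.06, -0.001, -0.0]
wrist_force: [-0.9, 0.4, -2.4]
finger_gap: 0.0458
gripper_force: 29.9
```

Run:
```python
from st import *
d(.5253,-.2344,.1423); print(s['gripper_force'])
cs,S=snap("scene","s16"); cd,D=snap("side","d16")
def org(I):
    h=cv2.cvtColor(I,cv2.COLOR_BGR2HSV); m=cv2.inRange(h,(3,170,90),(16,255,255)); 
    return [(cv2.contourArea(k),np.array(cv2.minAreaRect(k)[0]).round(1),np.array(cv2.minAreaRect(k)[1]).round(1),round(cv2.minAreaRect(k)[2],1)) for k in cv2.findContours(m,0,2)[0] if cv2.contourArea(k)>12]
print(org(S)); print(org(D))
# expected orange centre & window at the held pose
y=np.radians(-7); ex=np.array([np.cos(y),np.sin(y),0]); O=np.array([.5253,-.2344,.0433])
for n,(x,z) in {"orange mid":(.004,.148),"window":(.035,.096)}.items(): P=O+ex*x+[0,0,z]; print(n,P.round(3),proj(cs,[P]).round(1),proj(cd,[P]).round(1))
```

```text
45.1167 [ 0.5238 -0.2345  0.1413] yaw -96.84 q [ 0.23  0.58  0.23  1.78 -0.17  0.8  -1.15] [-0.9  0.4 -2.4] 0.04575193791835545
tool shift norm [ 0.003  -0.0005 -0.002 ]
29.904085099697113
[(44.0, array([188.5, 322.1]), array([ 7.7, 23.8]), 67.8), (133.5, array([239. , 218.5]), array([19.,  8.]), 90.0)]
[(73.0, array([410., 379.]), array([ 8., 12.]), 90.0), (85.5, array([485.8, 306.2]), array([ 8.4, 25.2]), 85.4), (1275.0, array([418.3, 286.2]), array([54.1, 61.6]), 33.7), (13.5, array([327.8, 221.7]), array([3.9, 6.4]), 33.7), (13.0, array([279.5, 162. ]), array([5., 4.]), -0.0)]
orange mid [ 0.529 -0.235  0.191] [[238.9 218. ]] [[383.8 256.6]]
window [ 0.56  -0.239  0.139] [[240.8 242.6]] [[392.9 271.2]]
```

The scanner's orange strip lies at (239,218.5) in the scene view, against (238.9,218.0) predicted. I hold it still.

{"op": "drive_tool", "data": {"motion": [[0, 0, 0, 0, 0, 0, 0], [0, 0, 0, 0, 0, 0, 0], [0, 0, 0, 0, 0, 0, 0], [0, 0, 0, 0, 0, 0, 0], [0, 0, 0, 0, 0, 0, 0], [0, 0, 0, 0, 0, 0, 0], [0, 0, 0, 0, 0, 0, 0], [0, 0, 0, 0, 0, 0, 0], [0, 0, 0, 0, 0, 0, 0], [0, 0, 0, 0, 0, 0, 0]]}}

```text
t: 46.05
ee_pos: [0.525, -0.2346, 0.1423]
tcp_rot: [0.998, -0.061, 0.0, -0.0]
wrist_force: [0.1, 0.1, -2.3]
finger_gap: 0.0456
gripper_force: 29.9
```

{"op": "drive_tool", "data": {"motion": [[0, 0, 0, 0, 0, 0, 0], [0, 0, 0, 0, 0, 0, 0], [0, 0, 0, 0, 0, 0, 0], [0, 0, 0, 0, 0, 0, 0], [0, 0, 0, 0, 0, 0, 0], [0, 0, 0, 0, 0, 0, 0], [0, 0, 0, 0, 0, 0, 0], [0, 0, 0, 0, 0, 0, 0], [0, 0, 0, 0, 0, 0, 0], [0, 0, 0, 0, 0, 0, 0]]}}

```text
t: 46.88
ee_pos: [0.525, -0.2346, 0.1423]
tcp_rot: [0.998, -0.061, 0.0, -0.0]
wrist_force: [-0.5, 0.6, -2.4]
finger_gap: 0.0458
gripper_force: 29.9
```

{"op": "drive_tool", "data": {"motion": [[0, 0, 0, 0, 0, 0, 0], [0, 0, 0, 0, 0, 0, 0], [0, 0, 0, 0, 0, 0, 0], [0, 0, 0, 0, 0, 0, 0], [0, 0, 0, 0, 0, 0, 0], [0, 0, 0, 0, 0, 0, 0], [0, 0, 0, 0, 0, 0, 0], [0, 0, 0, 0, 0, 0, 0], [0, 0, 0, 0, 0, 0, 0], [0, 0, 0, 0, 0, 0, 0]]}}

```text
t: 47.72
ee_pos: [0.525, -0.2346, 0.1423]
tcp_rot: [0.998, -0.061, 0.0, -0.0]
wrist_force: [-0.6, 0.0, -3.0]
finger_gap: 0.0459
gripper_force: 29.9
```

Run:
```python
from h import *
c,I=snap("scene","s17"); c,W=snap("wrist","w17")
# precise dish position now that it is empty: black disc in scene and side
from scipy.optimize import least_squares
for n in ("scene","side"):
    c,I=snap(n,n+"17")
    m=cv2.inRange(I,(0,0,0),(60,60,60)); P=proj(c,[[.442,-.384,.02]])[0].astype(int); r=np.zeros_like(m); cv2.circle(r,tuple(P),42,255,-1); m&=r
    k=max(cv2.findContours(m,0,2)[0],key=cv2.contourArea); print(n,P,cv2.contourArea(k),cv2.boundingRect(k))
    for z in (0.005,.015,.026):
        Q=plane(c,k[:,0],z)[:,:2]; f=least_squares(lambda q:np.hypot(Q[:,0]-q[0],Q[:,1]-q[1])-q[2],[.44,-.38,.055],loss="soft_l1",f_scale=.001); print(z,f.x.round(4),np.abs(f.fun).mean().round(4))
```

```text
scene [188 258] 871.5 (170, 248, 40, 30)
0.005 [ 0.4368 -0.3842  0.0599] 0.004
0.015 [ 0.4494 -0.3826  0.0591] 0.004
0.026 [ 0.4633 -0.3809  0.0583] 0.0039
side [410 378] 2089.0 (382, 359, 56, 48)
0.005 [ 0.4446 -0.3802  0.0582] 0.0021
0.015 [ 0.437  -0.3847  0.0574] 0.002
0.026 [ 0.4286 -0.3896  0.0567] 0.002
```

{"op": "drive_tool", "data": {"motion": [[0, 0, -0.009, 0, 0, -0.81, 0], [0, 0, -0.02, 0, 0, -0.81, 0], [0, 0, -0.02, 0, 0, -0.81, 0], [0, 0, -0.02, 0, 0, -0.81, 0], [0, 0, -0.02, 0, 0, -0.81, 0], [0, 0, -0.01, 0, 0, -0.81, 0], [0, 0, -0.01, 0, 0, -0.81, 0], [0, 0, 0, 0, 0, 0, 0]]}}

```text
t: 48.58
ee_pos: [0.5255, -0.235, 0.1978]
tcp_rot: [0.961, 0.277, 0.001, 0.001]
wrist_force: [0.3, 0.6, -2.0]
finger_gap: 0.0458
gripper_force: 29.9
```

{"op": "drive_tool", "data": {"motion": [[-0.0253, 0.0137, 0, 0, 0, 0, 0], [-0.0506, 0.0274, 0, 0, 0, 0, 0], [-0.0506, 0.0274, 0, 0, 0, 0, 0], [-0.0506, 0.0274, 0, 0, 0, 0, 0], [-0.0506, 0.0274, 0, 0, 0, 0, 0], [-0.0506, 0.0274, 0, 0, 0, 0, 0], [-0.0253, 0.0137, 0, 0, 0, 0, 0], [0, 0, 0, 0, 0, 0, 0], [0, 0, 0, 0, 0, 0, 0], [0, 0, 0, 0, 0, 0, 0]]}}

```text
t: 49.42
ee_pos: [0.4412, -0.3826, 0.1965]
tcp_rot: [0.961, 0.276, 0.001, -0.001]
wrist_force: [0.5, 0.0, -1.3]
finger_gap: 0.046
gripper_force: 29.9
```

Run:
```python
from st import *
d(.441,-.384,.1175)
```

```text
49.4167 [ 0.4412 -0.3826  0.1965] yaw -57.9 q [ 0.63  0.52  0.05  1.69 -0.03  0.93 -0.31] [ 0.5  0.  -1.3] 0.04597070890060136
tool shift norm [-0.002   0.0023  0.158 ]
```

{"op": "drive_tool", "data": {"motion": [[-0.001, 0.001, 0.04, 0, 0, 0, 0], [0, 0, 0.05, 0, 0, 0, 0], [0, 0, 0.03, 0, 0, 0, 0], [0, 0, 0.016, 0, 0, 0, 0], [0, 0, 0.01, 0, 0, 0, 0], [0, 0, 0.006, 0, 0, 0, 0], [0, 0, 0.004, 0, 0, 0, 0], [0, 0, 0, 0, 0, 0, 0], [0, 0, 0, 0, 0, 0, 0]]}}

```text
t: 50.17
ee_pos: [0.4402, -0.3857, 0.1195]
tcp_rot: [0.961, 0.276, 0.0, 0.001]
wrist_force: [-0.0, -0.1, -2.3]
finger_gap: 0.0459
gripper_force: 29.9
```

{"op": "drive_tool", "data": {"motion": [[0, 0, 0.003, 0, 0, 0, 0], [0, 0, 0.001, 0, 0, 0, 0], [0, 0, 0, 0, 0, 0, 0]]}}

```text
t: 50.42
ee_pos: [0.4397, -0.3856, 0.1169]
tcp_rot: [0.961, 0.276, 0.0, 0.0]
wrist_force: [0.6, -0.1, -1.8]
finger_gap: 0.0456
gripper_force: 29.9
```

{"op": "drive_tool", "data": {"motion": [[0, 0, 0.001, 0, 0, 0, 0], [0, 0, 0.001, 0, 0, 0, 0], [0, 0, 0, 0, 0, 0, 0], [0, 0, 0, 0, 0, 0, 0]]}}

```text
t: 50.75
ee_pos: [0.4398, -0.3855, 0.1168]
tcp_rot: [0.961, 0.276, 0.0, 0.0]
wrist_force: [-2.0, 1.6, 5.4]
finger_gap: 0.0458
gripper_force: 29.9
```

{"op": "drive_tool", "data": {"motion": [[0, 0, 0, 0, 0, 0, 1], [0, 0, 0, 0, 0, 0, 1], [0, 0, 0, 0, 0, 0, 1], [0, 0, 0, 0, 0, 0, 1], [0, 0, 0, 0, 0, 0, 1], [0, 0, 0, 0, 0, 0, 1], [0, 0, -0.03, 0, 0, 0, 1], [0, 0, -0.06, 0, 0, 0, 1], [0, 0, -0.08, 0, 0, 0, 1], [0, 0, -0.08, 0, 0, 0, 1]]}}

```text
t: 51.58
ee_pos: [0.4389, -0.3849, 0.2414]
tcp_rot: [0.961, 0.276, -0.001, -0.001]
wrist_force: [0.5, -0.3, 0.2]
finger_gap: 0.0941
gripper_force: 0.0
```

{"op": "drive_tool", "data": {"motion": [[0, 0, -0.08, 0, 0, 0, 1], [0, 0, -0.04, 0, 0, -0.937, 1], [0, 0, 0, 0, 0, -0.937, 1], [0, 0, 0, 0, 0, -0.937, 1], [0, 0, 0, 0, 0, -0.937, 1], [0, 0, 0, 0, 0, -0.937, 1], [0, 0, 0, 0, 0, -0.937, 1], [0, 0, 0, 0, 0, -0.937, 1], [0, 0, 0, 0, 0, -0.937, 1], [0, 0, 0, 0, 0, -0.937, 1]]}}

```text
t: 52.42
ee_pos: [0.4396, -0.3855, 0.3007]
tcp_rot: [0.705, 0.709, -0.0, -0.0]
wrist_force: [-0.3, -0.6, -0.4]
finger_gap: 0.094
gripper_force: 0.0
```

Run:
```python
from st import *
d(.44,-.43,.3); d(.52,0,.3)
cs,S=snap("scene","s18"); cd,D=snap("side","d18"); snap("wrist","w18")
def org(I,P):
    h=cv2.cvtColor(I,cv2.COLOR_BGR2HSV); m=cv2.inRange(h,(3,170,90),(16,255,255)); r=np.zeros_like(m); cv2.circle(r,P,40,255,-1); m&=r
    k=max(cv2.findContours(m,0,2)[0],key=cv2.contourArea); return cv2.contourArea(k),cv2.minAreaRect(k)
for n in ("scene0","s18"): print(org(load(n)[1],(183,225)))
for n in ("side0","d18"):
    m=cv2.inRange(load(n)[1],(0,0,0),(48,48,48)); r=np.zeros_like(m); r[310:410,375:445]=255; m&=r
    k=max(cv2.findContours(m,0,2)[0],key=cv2.contourArea); print(n,cv2.contourArea(k),cv2.boundingRect(k))
a,b=load("d18")[1],load("side0")[1]
```

```text
52.4167 [ 0.4396 -0.3855  0.3007] yaw 0.31 q [ 0.79  0.43 -0.18  1.54  0.08  1.18  0.6 ] [-0.3 -0.6 -0.4] 0.09397049586854495
tool shift norm [-0.089   0.0004  0.0013]
tool shift norm [0.7701 0.1651 0.0014]
(127.5, ((180.04409790039062, 215.57350158691406), (19.207839965820312, 8.060433387756348), 59.03623962402344))
(116.0, ((179.873046875, 215.78237915039062), (18.643224716186523, 7.342119216918945), 59.74356460571289))
side0 2818.5 (382, 318, 56, 89)
d18 2849.5 (382, 320, 56, 87)
```

{"op": "drive_tool", "data": {"motion": [[0.0671, 0.0365, 0, 0, 0, 0, 0.8], [0.0671, 0.0365, 0, 0, 0, 0, 0.8], [0.0671, 0.0365, 0, 0, 0, 0, 0.8], [0.0671, 0.0365, 0, 0, 0, 0, 0.8], [0.0671, 0.0365, 0, 0, 0, 0, 0.8], [0.0671, 0.0365, 0, 0, 0, 0, 0.8], [0.0671, 0.0365, 0, 0, 0, 0, 0.8], [0.0671, 0.0365, 0, 0, 0, 0, 0.8], [0.0671, 0.0365, 0, 0, 0, 0, 0.8], [0.0671, 0.0365, 0, 0, 0, 0, 0.8]]}}

```text
t: 53.4
ee_pos: [0.6228, -0.0483, 0.3008]
tcp_rot: [0.708, 0.706, -0.0, 0.0]
wrist_force: [1.2, -0.6, -0.1]
finger_gap: 0.0755
gripper_force: 0.0
```

{"op": "drive_tool", "data": {"motion": [[0, 0, 0, 0, 0, 0, 0.8], [0, 0, 0, 0, 0, 0, 0.8], [0, 0, 0, 0, 0, 0, 0.8]]}}

```text
t: 53.65
ee_pos: [0.6219, -0.0506, 0.3005]
tcp_rot: [0.708, 0.706, -0.001, 0.0]
wrist_force: [0.2, 0.1, -0.7]
finger_gap: 0.0752
gripper_force: 0.0
```

Run:
```python
from st import *
c,W=snap("wrist","w19"); P=proj(c,[[.6225,0,.13]])[0]; print(P)
h=cv2.cvtColor(W,cv2.COLOR_BGR2HSV)
m=((h[:,:,2]<95)&(h[:,:,1]>110)&((h[:,:,0]<15)|(h[:,:,0]>170))).astype(np.uint8); r=np.zeros_like(m); cv2.circle(r,tuple(P.astype(int)),50,1,-1); m&=r
for k in cv2.findContours(m,0,2)[0]:
    if cv2.contourArea(k)<100: continue
    (x,y),rr=cv2.minEnclosingCircle(k); print(cv2.contourArea(k),x,y,rr,plane(c,[(x,y)],.128)[0].round(4))
d(.6223,0,.2193)
```

```text
53.65 [ 0.6219 -0.0506  0.3005] yaw -0.11 q [ 0.18  0.5  -0.25  1.42  0.13  1.23 -0.08] [ 0.2  0.1 -0.7] 0.07517994656755377
[325.89396707 156.10754136]
809.5 325.684814453125 156.19602966308594 16.979496002197266 [ 6.223e-01 -2.000e-04  1.280e-01]
tool shift norm [0.1014 0.0008 0.1622]
```

{"op": "drive_tool", "data": {"motion": [[0.0505, 0.0006, 0, 0, 0, 0, 0.8], [0.0505, 0, 0, 0, 0, 0, 0.8], [0, 0, 0.06, 0, 0, 0, 0.8], [0, 0, 0.06, 0, 0, 0, 0.8], [0, 0, 0.06, 0, 0, 0, 0.8], [0, 0, 0.04, 0, 0, 0, 0.8], [0, 0, 0, 0, 0, 0, 0.8], [0, 0, 0, 0, 0, 0, 0.8]]}}

```text
t: 54.37
ee_pos: [0.6218, -0.0014, 0.1905]
tcp_rot: [0.708, 0.706, -0.001, -0.0]
wrist_force: [-0.3, 0.8, 0.4]
finger_gap: 0.0754
gripper_force: 0.0
```

```bash
python3 -c "
from st import *
d(.6223,0,.085)"
```

```text
54.3667 [ 0.6218 -0.0014  0.1905] yaw -0.18 q [ 0.1   0.59 -0.24  1.59  0.16  0.99 -0.19] [-0.3  0.8  0.4] 0.07544600199425114
tool shift norm [0.0029 0.0014 0.211 ]
```

{"op": "drive_tool", "data": {"motion": [[0.001, 0.0005, 0.06, 0, 0, 0, 0.8], [0, 0, 0.06, 0, 0, 0, 0.8], [0, 0, 0.05, 0, 0, 0, 0.8], [0, 0, 0.025, 0, 0, 0, 0.8], [0, 0, 0.015, 0, 0, 0, 0.8], [0, 0, 0, 0, 0, 0, 0.8], [0, 0, 0, 0, 0, 0, 0.8]]}}

```text
t: 54.95
ee_pos: [0.6242, 0.0007, 0.0874]
tcp_rot: [0.707, 0.707, 0.001, 0.001]
wrist_force: [0.0, -0.2, -0.3]
finger_gap: 0.075
gripper_force: 0.0
```

{"op": "drive_tool", "data": {"motion": [[0, 0, 0, 0, 0, 0, 0], [0, 0, 0, 0, 0, 0, 0], [0, 0, 0, 0, 0, 0, 0], [0, 0, 0, 0, 0, 0, 0], [0, 0, 0, 0, 0, 0, 0], [0, 0, 0, 0, 0, 0, 0], [0, 0, 0, 0, 0, 0, 0], [0, 0, 0, 0, 0, 0, 0]]}}

```text
t: 55.62
ee_pos: [0.623, 0.0011, 0.0858]
tcp_rot: [0.707, 0.707, 0.0, 0.0]
wrist_force: [0.3, -0.0, 0.4]
finger_gap: 0.0293
gripper_force: 30.0
```

{"op": "drive_tool", "data": {"motion": [[0, 0, -0.02, 0, 0, 0, 0], [0, 0, -0.04, 0, 0, 0, 0], [0, 0, -0.06, 0, 0, 0, 0], [0, 0, -0.06, 0, 0, 0, 0], [0, 0, -0.02, 0, 0, 0, 0], [0.028, -0.0101, 0, 0, 0, 0, 0], [0.028, -0.0101, 0, 0, 0, 0, 0], [0.056, -0.0202, 0, 0, 0, 0, 0], [0.056, -0.0202, 0, 0, 0, 0, 0], [0.056, -0.0202, 0, 0, 0, 0, 0]]}}

```text
t: 56.45
ee_pos: [0.5792, 0.1152, 0.1835]
tcp_rot: [0.707, 0.707, -0.002, -0.002]
wrist_force: [0.6, 0.6, -3.4]
finger_gap: 0.0292
gripper_force: 30.0
```

{"op": "drive_tool", "data": {"motion": [[0.056, -0.0202, 0, 0, 0, 0, 0], [0.056, -0.0202, 0, 0, 0, 0, 0], [0.056, -0.0202, 0, 0, 0, 0, 0], [0.056, -0.0202, 0, 0, 0, 0, 0], [0.056, -0.0202, 0, 0, 0, 0, 0], [0.056, -0.0202, 0, 0, 0, 0, 0], [0.056, -0.0202, 0, 0, 0, 0, 0], [0.028, -0.0101, 0, 0, 0, 0, 0], [0.028, -0.0101, 0, 0, 0, 0, 0], [0, 0, 0, 0, 0, 0, 0]]}}

```text
t: 57.28
ee_pos: [0.4986, 0.3406, 0.1847]
tcp_rot: [0.705, 0.709, -0.001, -0.001]
wrist_force: [-0.5, 1.0, -5.6]
finger_gap: 0.0293
gripper_force: 30.0
```

{"op": "drive_tool", "data": {"motion": [[0, 0, 0, 0, 0, 0, 0], [0, 0, 0, 0, 0, 0, 0]]}}

```text
t: 57.45
ee_pos: [0.5025, 0.3343, 0.1853]
tcp_rot: [0.708, 0.706, -0.001, 0.001]
wrist_force: [1.7, -0.5, -5.2]
finger_gap: 0.0292
gripper_force: 30.0
```

```bash
python3 -c "
from st import *
d(.501,.3367,.0955)"
```

```text
57.45 [0.5025 0.3343 0.1853] yaw -0.14 q [-0.48  0.57 -0.25  1.65  0.17  0.95 -0.79] [ 1.7 -0.5 -5.2] 0.02920340571057906
tool shift norm [ 0.0053 -0.0029  0.1795]
```

{"op": "drive_tool", "data": {"motion": [[0, 0, 0.03, 0, 0, 0, 0], [0, 0, 0.05, 0, 0, 0, 0], [0, 0, 0.05, 0, 0, 0, 0], [0, 0, 0.03, 0, 0, 0, 0], [0, 0, 0.012, 0, 0, 0, 0], [0, 0, 0.005, 0, 0, 0, 0], [0, 0, 0, 0, 0, 0, 0], [0, 0, 0, 0, 0, 0, 0]]}}

```text
t: 58.12
ee_pos: [0.5028, 0.337, 0.0984]
tcp_rot: [0.707, 0.707, 0.001, 0.0]
wrist_force: [0.7, 0.0, -6.1]
finger_gap: 0.0296
gripper_force: 30.0
```

{"op": "drive_tool", "data": {"motion": [[0, 0, 0.001, 0, 0, 0, 0], [0, 0, 0.001, 0, 0, 0, 0], [0, 0, 0, 0, 0, 0, 0]]}}

```text
t: 58.37
ee_pos: [0.5019, 0.3373, 0.097]
tcp_rot: [0.707, 0.707, 0.001, 0.0]
wrist_force: [-0.3, 0.4, -5.4]
finger_gap: 0.029
gripper_force: 30.0
```

{"op": "drive_tool", "data": {"motion": [[0, 0, 0.002, 0, 0, 0, 0], [0, 0, 0.002, 0, 0, 0, 0], [0, 0, 0, 0, 0, 0, 0], [0, 0, 0, 0, 0, 0, 0]]}}

```text
t: 58.7
ee_pos: [0.5018, 0.3372, 0.0948]
tcp_rot: [0.707, 0.707, 0.0, 0.0]
wrist_force: [-1.0, 0.3, -0.2]
finger_gap: 0.0294
gripper_force: 30.0
```

Contact is made. I release, rise clear and check everything.

{"op": "drive_tool", "data": {"motion": [[0, 0, 0, 0, 0, 0, 0.8], [0, 0, 0, 0, 0, 0, 0.8], [0, 0, 0, 0, 0, 0, 0.8], [0, 0, 0, 0, 0, 0, 0.8], [0, 0, 0, 0, 0, 0, 0.8], [0, 0, -0.04, 0, 0, 0, 0.8], [0, 0, -0.06, 0, 0, 0, 0.8], [0, 0, -0.08, 0, 0, 0, 0.8], [0, 0, -0.08, 0, 0, 0, 0.8], [0, 0, -0.08, 0, 0, 0, 0.8]]}}

```text
t: 59.53
ee_pos: [0.5011, 0.3368, 0.2661]
tcp_rot: [0.707, 0.707, -0.0, -0.0]
wrist_force: [1.6, 0.7, 0.1]
finger_gap: 0.0752
gripper_force: 0.0
```

{"op": "drive_tool", "data": {"motion": [[-0.06, 0, -0.03, 0, 0, 0, 0.8], [-0.06, 0, -0.02, 0, 0, 0, 0.8], [0, 0, 0, 0, 0, 0, 0.8], [0, 0, 0, 0, 0, 0, 0.8], [0, 0, 0, 0, 0, 0, 0.8]]}}

```text
t: 59.95
ee_pos: [0.5012, 0.2775, 0.2891]
tcp_rot: [0.707, 0.707, 0.0, -0.0]
wrist_force: [-0.7, -0.1, 0.3]
finger_gap: 0.0755
gripper_force: 0.0
```

Run:
```python
from st import *
c,W=snap("wrist","w20"); P=proj(c,[[.502,.337,.139]])[0]; print(P)
h=cv2.cvtColor(W,cv2.COLOR_BGR2HSV)
m=((h[:,:,2]<95)&(h[:,:,1]>110)&((h[:,:,0]<15)|(h[:,:,0]>170))).astype(np.uint8); r=np.zeros_like(m); cv2.circle(r,tuple(P.astype(int)),50,1,-1); m&=r
k=max(cv2.findContours(m,0,2)[0],key=cv2.contourArea); (x,y),rr=cv2.minEnclosingCircle(k); print("knob",x,y,rr,plane(c,[(x,y)],.138)[0].round(4),"tray .5005,.3366")
C=np.array([.4556,.0027]);a=np.radians(6.44);ax=np.array([-np.sin(a),np.cos(a)])
cs,S=snap("scene","s20"); cd,D=snap("side","d20")
for n,c,I in (("s",cs,S),("d",cd,D)):
    h=cv2.cvtColor(I,cv2.COLOR_BGR2HSV)
    for t in (.08,.04,0,-.04,-.08):
        x,y=proj(c,[np.r_[C+ax*t,.038]])[0].round().astype(int); print(n,t,np.median(h[y-2:y+3,x-2:x+3].reshape(-1,3),0))
# side view: knob triangulation
def knob(I,c):
    P=proj(c,[[.502,.337,.126]])[0].astype(int); h=cv2.cvtColor(I,cv2.COLOR_BGR2HSV); m=((h[:,:,2]<80)&(h[:,:,1]>110)&((h[:,:,0]<15)|(h[:,:,0]>170))).astype(np.uint8); r=np.zeros_like(m); cv2.circle(r,tuple(P),14,1,-1); m&=r
    k=max(cv2.findContours(m,0,2)[0],key=cv2.contourArea); M=cv2.moments(k); return (M["m10"]/M["m00"],M["m01"]/M["m00"])
print("knob now",knob(S,cs),knob(D,cd),"start",knob(load("scene0")[1],cs),knob(load("side0")[1],cd))
```

```text
59.95 [0.5012 0.2775 0.2891] yaw 0.0 q [-0.38  0.43 -0.27  1.59  0.12  1.14 -0.67] [-0.7 -0.1  0.3] 0.07549780604933126
[326.24809786 147.06025938]
knob 324.6114501953125 148.47134399414062 18.069791793823242 [0.5007 0.3358 0.138 ] tray .5005,.3366
s 0.08 [ 23. 111. 218.]
s 0.04 [ 19.  76. 158.]
s 0 [ 23. 112. 218.]
s -0.04 [ 20.  73. 163.]
s -0.08 [ 22. 111. 219.]
d 0.08 [ 25. 140. 171.]
d 0.04 [ 23.  76. 111.]
d 0 [ 25. 140. 171.]
d -0.04 [ 25.  70. 120.]
d -0.08 [ 25. 140. 171.]
knob now (442.09469696969694, 206.4318181818182) (204.49769585253455, 195.08909370199692) start (440.98717948717945, 207.79166666666666) (204.21190476190475, 197.30714285714285)
```

```bash
python3 -c "
from plant import bot
print(bot.hand_in())"
```

```text
the job is handed in; nothing more can be done
None
```

The job is done and handed in, with no verdict returned: all five pralines are packed upright in the box, the ticket was scanned for over 2 s, and by my camera checks the scanner is back in its dish and the dome is centred on the tray.

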